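Feed one blank to the V-stop

ROBOT

A 6-joint arm with a two-finger parallel gripper is mounted at the origin on the work surface. World frame = base frame: x ahead of the robot, y to its left, z up, the work surface at z = 0. Lengths are in m, angles in rad, forces in N, time in s.
With the tool pointing down it reaches from about 0.325 to 0.85 m from the base axis. Payload 15.5 kg.
Tool frame: the origin (TCP) lies at the very end of the fingers, on their centre line; the grasp point (between the pads) lies r.hold_point_z behind it (r.hold_point_z is the distance from the TCP to the grasp point, in m); z points along the fingers, x is the direction in which the jaws open and shut, and the axes are right-handed (so a half turn about z gives the same grasp; the last joint's range is limited). The gripper opens to 91 mm and grips with 3 to 60 N. Pads are 32 mm wide; open, the fingers measure 118 mm over their backs; the gripper's body (76 mm by 178 mm) begins 60 mm behind the grasp point.
Start: joints at [-1.431, 0.494, 1.345, -0, 1.302, -0.096], TCP at [0.146, -0.608, 0.175] pointing down, gripper open.
Joint ranges: [-2.91, 2.91], [-0.82, 2.16], [0.22, 2.67], [-1.22, 4.37], [0.12, 2.79], [-3.08, 3.08]. Speed limits (rad/s): [1.89, 1.89, 2.57, 3.01, 3.01, 3.01].

INTERFACE

Orientations are given as a unit quaternion [w, x, y, z].
In Python, from workcell import r gives the robot as it stands. The module is installed in compiled form; this text tells all that it offers.
- The arm moves only by the tool arm_command, never from a script. Its argument "commands" is a list of rows, each an object with "gripper": the finger opening in m, from 0 to 0.0912; "offset": the shift along the world's x, y, z in m, a list of three; "twist": the turn about the world's z in rad. In form: [{"gripper": gripper, "offset": [dx, dy, dz], "twist": twist}, ...]. A call has 1 to 12 rows; each row is the pose to reach, as a shift and turn from the pose commanded when the call began; what a row does not reach only later rows make up. A row lasts 1/12 s, in which the tool goes at most 41.7 mm and 7.16 degrees, less where a joint would pass 70% of its speed; a pose out of reach is approached as far as the arm can. A call with a gripper value outside its range is refused whole. The fingers move at their own pace and stop on an object; the grip force is fixed at half the most. Time passes only in rows, so rows that repeat a pose let the fingers close. It gives the time, the measured TCP pose, the force and the opening at its end, in the units of the state.
- r.get_obs(): the state, without advancing time (a new reading comes with each control period).
- r.read_camera(name): name is "scene" or "top" or "wrist"; returns the picture (480x640x3 uint8, red, green, blue); there is no depth.
- r.camera_params(name): a dict with "K" (3x3 intrinsics, pixels), "xyz" and "orientation" of the camera in the world. Camera axes: x right, y up, looking along -z (the intrinsics and any distortion apply to the point x, -y, -z); pixel columns grow to the right and rows downward; lengths in m; the calibration is good to about 2 mm. A picture is of the moment at which its call begins: read the wrist's pose just before it. camera_params takes no time and is no camera call; for the wrist camera it gives the pose at the moment of the call.
- r.hand_in(): hands the job in, once; it reports no verdict.
The state is a dict: "t": time; "q": joint angles; "dq": joint speeds; "joint_efforts": joint torques, N m; "tool_pos": TCP position; "tcp_rot": TCP orientation; "wrist_force": force on the tool from outside, world axes, zero at the start; "torque": the same for the moment, N m; "grip_width": opening from 0.0 (shut) to 1.0 (fully open).
Only numpy, scipy, OpenCV 4.12 (cv2) and the standard library are available. Lean on these libraries where they do the work, as an engineer would, in place of code of your own. Each camera call takes 0.05 s, during which the arm holds its last target.

TASK

Press the black plunger of the stack feeder all the way down once and let it come back up, so that a single round metal blank slides out of its mouth. Then, with the fingertips, push that blank sideways along the bench until it sits snugly against both faces of the V notch that faces it (the block with V notches, not the one with square notches), and take the hand away. Slide it only, never pick it up or tip it; the other blanks stay in the feeder and the other things on the bench stay where they are.

Things in the scene. Friction and masses are not known exactly. Their poses are not given: they have to be found in the camera images.
- feeder: Green stack feeder bolted to the bench. Origin on the bench at the middle of its magazine, a square well (48 x 53 mm, 52 mm high) of three round blanks; z up. Its mouth is the 19 mm high gap under the gate on its -x side (gate face 25.5 mm from the origin). Behind, from x = 26 to 110 mm, a housing 52 mm wide, 60 mm high, carries the plunger; feet 6 mm high reach y = +-44 mm.
- plunger_top (a point): Centre of the flat top of the black plunger knob (36 mm wide), 70 mm along the feeder's +x axis from its origin and 105 mm above the bench when up; it moves with the knob.
- plunger (a joint): Plunger travel in m: 0 up, 0.025 fully down; needs about 2.5 N to start and 4.5 N at the bottom, more if fast; a spring lifts it again. One full stroke slides the lowest blank out flat along the feeder's -x axis, its centre stopping about 59 mm from the origin. As the plunger rises the next blank drops into its place, so a second press would move that one too.
- blank1_center (a point): Centre of the lowest blank, the one to be fed: a solid aluminium disc 40 mm across, 14 mm high, about 48 g, lying flat (centre 7 mm above the bench). It slides freely on the bench (friction about 0.35).
- blank2_center (a point): Centre of the second blank, same size, lying on the first; it drops to the bench inside the magazine after the stroke and must stay there.
- blank3_center (a point): Centre of the third blank, same size, on top of the stack; it must stay in the magazine.
- vblock: Dark steel V-stop, bolted to the bench on the left or right of the feeder's mouth; 60 (x) x 56 (y) x 25 mm high. Origin under its centre. Both of its +y and -y sides have a 90 degree V notch, 40 mm wide at the mouth and 20 mm deep, symmetrical about the block's y axis; one of them faces the lane in front of the feeder.
- seat_a (a point): Where a blank's centre lies when seated against both faces of the V on the block's +y side: 36.3 mm from the block's centre, 7 mm above the bench (8.3 mm outside the block's edge).
- seat_b (a point): The same for the V on the block's -y side.
- sqblock: Dark steel block of the same outside size on the other side of the feeder's mouth, also bolted down, but with square notches (40 mm wide, 18 mm deep) in place of the Vs; not used.
- ring: finished aluminium ring, 40 mm outside, 16 mm bore, 14 mm high, lying flat in front of the feeder; a bystander; origin at the middle of its underside.
- jar: closed amber glass jar, 52 mm wide, 65 mm high, standing beside the feeder; a bystander; origin at the middle of its underside.
- weight: brass knobbed weight, 44 mm wide, 55 mm high, standing beside the feeder; a bystander; origin at the middle of its underside.
- wrench: steel wrench, 170 mm long, lying to the left; a bystander; origin at the middle of its underside.
- chuckkey: T-shaped drill chuck key, 80 by 60 mm, lying to the right, 16 mm high; a bystander; origin at the middle of its underside.
- deburrer: deburring tool like a screwdriver, 160 mm long, lying to the right; a bystander; origin at the middle of its underside.
- tin: open steel tin, 90 x 120 x 35 mm, to the left; a bystander; origin at the middle of its underside.
Mind the look-alikes: they are no part of the job. Leave any green or white look-alike of the vblock alone.

How it is judged:
By the outcome, as a careful person would: the job done as asked, in the order asked, and still so for the second after the job is handed in, with the robot touching nothing.
It also fails if it takes over 48 s, if anything falls off the work surface, if the arm or the gripper's body presses on something with over 40 N, if the wrist force passes 120 N, or if a joint passes its speed limit or range.

## Working session

There is one attempt and no reset: what is moved stays moved. The work goes in short steps, Python scripts to look and compute and a tool call to move; the robot and the scene stay as the last step left them, time stands still between calls to the robot, and variables do not carry over. Pictures are saved under pics/ and viewed, and the job is handed in when it is done.

Besides the shell and the picture viewer there is one more tool, called after "Request:" in YAML: its name, and indented under it one key for each argument. arm_command: Moves the arm, as the interface text tells. Its arguments: {"type":"object","properties":{"commands":{"type":"array"}},"required":["commands"]}

```bash
mkdir -p pics; python3 - <<'E'
from workcell import r
import cv2,json
for n in ["scene","top"]:
    im=r.read_camera(n); cv2.imwrite(f"pics/{n}0.png",im[:,:,::-1])
    print(n,r.camera_params(n))
print(r.camera_params("wrist"))
print(r.get_obs(), r.hold_point_z)
E
```

```text
scene {'K': array([[493.72780363,   0.        , 322.13160508],
       [  0.        , 493.72780363, 236.8818067 ],
       [  0.        ,   0.        ,   1.        ]]), 'xyz': array([ 1.19469999, -0.68386437,  0.87552635]), 'orientation': array([0.83647433, 0.39749883, 0.15126681, 0.34557739])}
top {'K': array([[523.27769259,   0.        , 321.43292056],
       [  0.        , 523.27769259, 241.39664145],
       [  0.        ,   0.        ,   1.        ]]), 'xyz': array([ 0.50507228, -0.00185682,  1.15669697]), 'orientation': array([-0.70522378, -0.02664477,  0.01231998,  0.7083768 ])}
{'K': array([[353.18446294,   0.        , 323.00123202],
       [  0.        , 353.18446294, 234.84067583],
       [  0.        ,   0.        ,   1.        ]]), 'xyz': array([ 0.22028323, -0.59025929,  0.38399977]), 'orientation': array([ 0.77831066, -0.10620447,  0.0845624 , -0.61302719])}
{'t': 0.1, 'q': array([-1.43050171e+00,  4.94106244e-01,  1.34599818e+00,  1.32230597e-05,
        1.30248665e+00, -9.55009989e-02]), 'dq': array([ 0.00199429, -0.00016798,  0.00033534,  0.0004374 , -0.0011624 ,
        0.0002147 ]), 'joint_efforts': array([ 1.69747498e-03, -8.80244422e+01, -3.82540441e+01,  7.10159191e-02,
        4.83856781e-02, -4.60328249e-05]), 'tool_pos': array([ 0.14597063, -0.60736976,  0.17473116]), 'tcp_rot': array([-3.49608478e-04,  7.85370273e-01, -6.19026077e-01, -3.56407021e-04]), 'wrist_force': array([0.58953718, 0.61449352, 0.48720321]), 'torque': array([ 0.01863542, -0.01253014, -0.02868857]), 'grip_width': 1.0017750884736059} 0.0188
```

View pics/scene0.png

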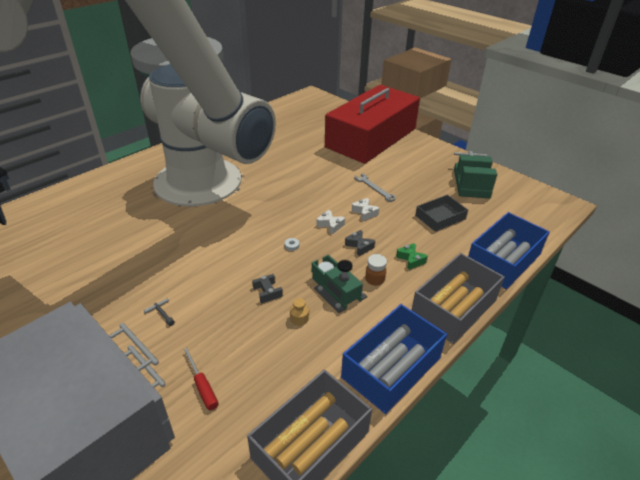

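View pics/top0.png

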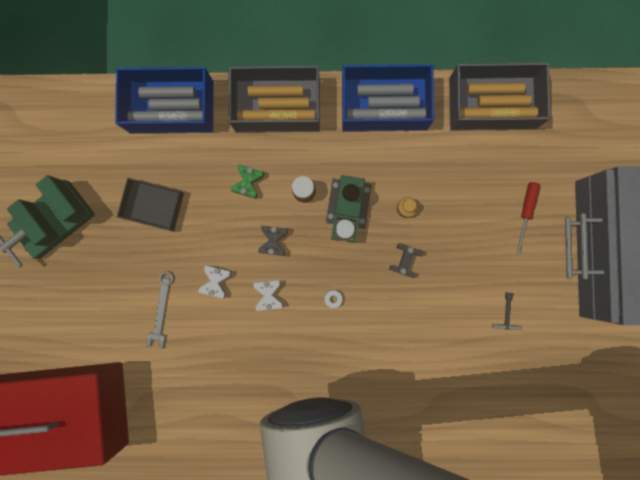

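The top view shows the feeder at about (347,207), with its knob at (351,192) and magazine at (345,229). The candidates for the V-stop are:
- the dark block at (273,241)
- the dark square-notched block at (407,260)
- the green look-alike at (247,181)
- the white look-alikes at (215,282) and (268,295)

By the description, the dark one at (273,241) is the V-stop. I'll check it in a close crop.

```bash
python3 - <<'E'
import cv2
a=cv2.imread("pics/top0.png")[165:315,235:435]
cv2.imwrite("pics/crop0.png",cv2.resize(a,None,fx=4,fy=4,interpolation=cv2.INTER_CUBIC))
a=cv2.imread("pics/scene0.png")[190:340,240:440]
cv2.imwrite("pics/crop1.png",cv2.resize(a,None,fx=4,fy=4,interpolation=cv2.INTER_CUBIC))
E
```

```text
(no output)
```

View pics/crop0.png

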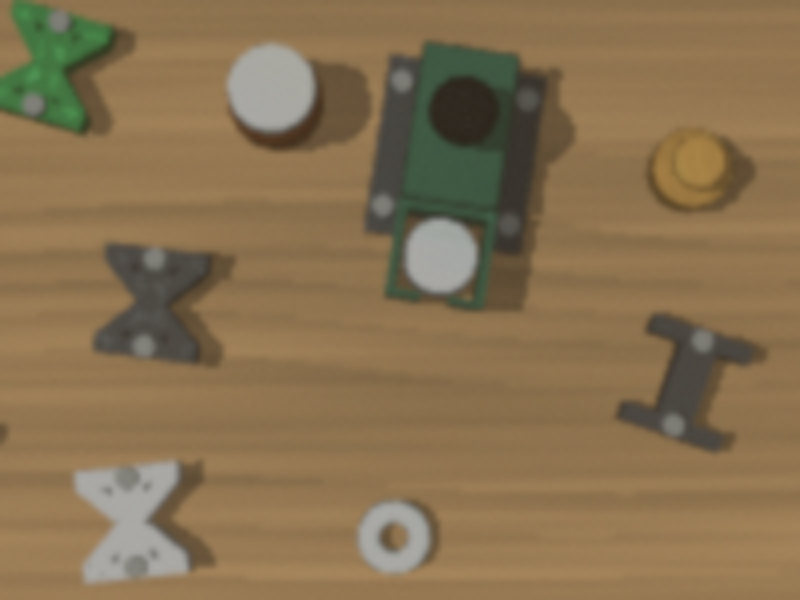

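View pics/crop1.png

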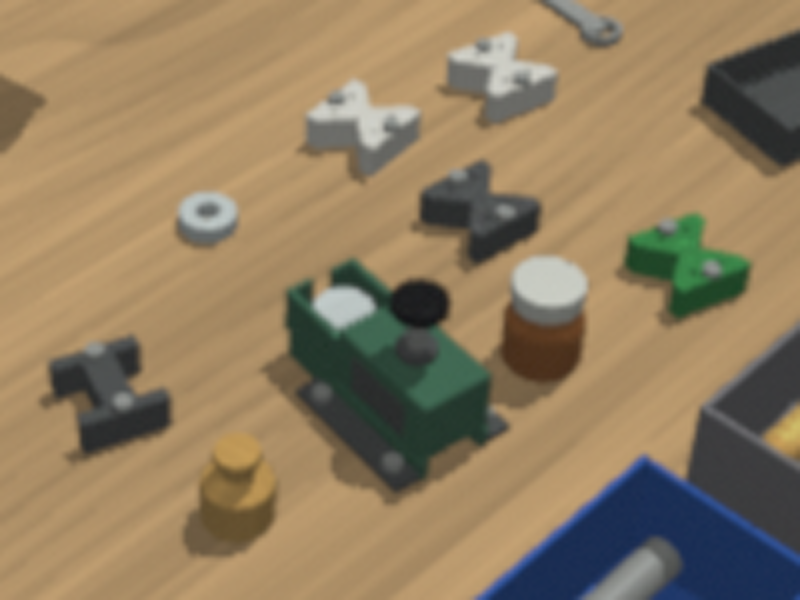

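The crop confirms it. The dark block at full-image (273,241) has V notches, and its right-hand V faces the lane. The dark block at (407,260) has square notches. Next I'll cast rays.

```bash
cat > h.py <<'E'
import numpy as np, cv2
from scipy.spatial.transform import Rotation as R
def rot(q): return R.from_quat([q[1],q[2],q[3],q[0]]).as_matrix()
def ray(p,u,v):
    K=p["K"]; d=np.array([(u-K[0,2])/K[0,0],-(v-K[1,2])/K[1,1],-1.]); d=rot(p["orientation"])@d
    return np.array(p["xyz"]),d
def plane(p,u,v,z):
    o,d=ray(p,u,v); return o+d*(z-o[2])/d[2]
def tri(rs):
    A=np.zeros((3,3));b=np.zeros(3)
    for o,d in rs:
        d=d/np.linalg.norm(d);M=np.eye(3)-np.outer(d,d);A+=M;b+=M@o
    x=np.linalg.solve(A,b)
    return x,[np.linalg.norm(np.cross(x-o,d/np.linalg.norm(d))) for o,d in rs]
def proj(p,X):
    c=rot(p["orientation"]).T@(np.array(X)-p["xyz"]); K=p["K"]
    return K[0,0]*c[0]/-c[2]+K[0,2], K[1,1]*c[1]/c[2]+K[1,2]
E
python3 - <<'E'
from h import *
from workcell import r
np.set_printoptions(precision=4,suppress=True)
T=r.camera_params("top");S=r.camera_params("scene")
c0=lambda x,y:((x+.5)/4-.5+235,(y+.5)/4-.5+165)
c1=lambda x,y:((x+.5)/4-.5+240,(y+.5)/4-.5+190)
for n,a,b in [("knob",(465,110),(420,302)),("vbolt1",(154,258),(505,211)),("vbolt2",(144,346),(458,176)),("topblank",(441,257),(343,306)),("ring",(395,537),(208,210)),("jarlid",(273,88),(549,279))]:
    print(n,tri([ray(T,*c0(*a)),ray(S,*c1(*b))]))
for n,a,z in [("v1",(108,245),.025),("v2",(212,257),.025),("v3",(198,362),.025),("v4",(93,348),.025),("magL",(388,297),.052),("magR",(483,308),.052),("housTL",(424,42),.06),("housTR",(518,56),.06),("housBL",(404,200),.06),("housBR",(500,210),.06),("foot1",(402,80),.006),("foot2",(382,205),.006),("foot3",(528,99),.006),("foot4",(509,223),.006)]:
    print(n,plane(T,*c0(*a),z))
E
```

```text
knob (array([ 0.6628, -0.0408,  0.1027]), [np.float64(0.00018422671646135122), np.float64(0.00018422671646134333)])
vbolt1 (array([0.5939, 0.1247, 0.0314]), [np.float64(0.0006007083256223086), np.float64(0.0006007083256221286)])
vbolt2 (array([0.5467, 0.1305, 0.0304]), [np.float64(0.00015344467971899588), np.float64(0.00015344467971887375)])
topblank (array([ 0.5927, -0.0296,  0.0454]), [np.float64(0.0002639930018731693), np.float64(0.0002639930018732789)])
ring (array([ 0.443 , -0.0044,  0.0169]), [np.float64(0.00010847618335608971), np.float64(0.00010847618335616777)])
jarlid (array([0.6804, 0.0586, 0.0688]), [np.float64(0.0001482298731818998), np.float64(0.0001482298731821214)])
v1 [0.602  0.1509 0.025 ]
v2 [0.5952 0.0943 0.025 ]
v3 [0.5382 0.1019 0.025 ]
v4 [0.546 0.159 0.025]
magL [ 0.5713 -0.0012  0.052 ]
magR [ 0.5652 -0.0513  0.052 ]
housTL [ 0.7056 -0.0208  0.06  ]
housTR [ 0.6978 -0.0704  0.06  ]
housBL [ 0.6219 -0.0098  0.06  ]
housBR [ 0.6163 -0.0602  0.06  ]
foot1 [ 0.6944 -0.0095  0.006 ]
foot2 [0.625  0.0019 0.006 ]
foot3 [ 0.6833 -0.079   0.006 ]
foot4 [ 0.6146 -0.068   0.006 ]
```

Request:
arm_command:
  commands:
    - {"gripper":0.0,"offset":[0.0,0.02,0.03],"twist":0.1}
    - {"gripper":0.0,"offset":[0.01,0.05,0.06],"twist":0.2}
    - {"gripper":0.0,"offset":[0.02,0.08,0.085],"twist":0.3}
    - {"gripper":0.0,"offset":[0.04,0.11,0.085],"twist":0.4}
    - {"gripper":0.0,"offset":[0.06,0.14,0.085],"twist":0.5}
    - {"gripper":0.0,"offset":[0.08,0.17,0.085],"twist":0.6}
    - {"gripper":0.0,"offset":[0.1,0.2,0.085],"twist":0.7}
    - {"gripper":0.0,"offset":[0.13,0.23,0.085],"twist":0.8}
    - {"gripper":0.0,"offset":[0.15,0.26,0.085],"twist":0.9}
    - {"gripper":0.0,"offset":[0.18,0.29,0.085],"twist":1.0}
    - {"gripper":0.0,"offset":[0.2,0.32,0.085],"twist":1.1}
    - {"gripper":0.0,"offset":[0.23,0.35,0.085],"twist":1.2}

```text
t: 1.1
tool_pos: [0.3754, -0.2563, 0.2602]
tcp_rot: [-0.0, 0.998, -0.065, -0.0]
wrist_force: [1.3, -1.2, 0.2]
grip_width: 0.157
```

Request:
arm_command:
  commands:
    - {"gripper":0.0,"offset":[0.02,0.03,0],"twist":0}
    - {"gripper":0.0,"offset":[0.04,0.06,0],"twist":0}
    - {"gripper":0.0,"offset":[0.06,0.085,0],"twist":0}
    - {"gripper":0.0,"offset":[0.08,0.115,0],"twist":0}
    - {"gripper":0.0,"offset":[0.1,0.145,0],"twist":0}
    - {"gripper":0.0,"offset":[0.12,0.175,0],"twist":0}
    - {"gripper":0.0,"offset":[0.14,0.2,0],"twist":0}
    - {"gripper":0.0,"offset":[0.16,0.22,0],"twist":0}
    - {"gripper":0.0,"offset":[0.17,0.227,0],"twist":0}
    - {"gripper":0.0,"offset":[0.17,0.227,0],"twist":0}
    - {"gripper":0.0,"offset":[0.17,0.227,0],"twist":0}

```text
t: 2.02
tool_pos: [0.5452, -0.0314, 0.2597]
tcp_rot: [0.0, 0.998, -0.067, -0.001]
wrist_force: [0.2, 0.6, -0.7]
grip_width: 0.004
```

```bash
python3 - <<'E'
from workcell import r
import cv2,pickle
p=r.camera_params("wrist"); im=r.read_camera("wrist"); cv2.imwrite("pics/w1.png",im[:,:,::-1])
pickle.dump(p,open("w1.pkl","wb")); print(p); o=r.get_obs(); print(o["t"],o["q"],o["tool_pos"],o["tcp_rot"],o["grip_width"],o["wrist_force"])
E
```

```text
{'K': array([[353.18446294,   0.        , 323.00123202],
       [  0.        , 353.18446294, 234.84067583],
       [  0.        ,   0.        ,   1.        ]]), 'xyz': array([0.55608222, 0.04342121, 0.46901832]), 'orientation': array([ 0.98855605, -0.13527693,  0.00985929, -0.06602937])}
2.0667 [-1.67587188e-01  3.07182697e-01  1.41405760e+00 -3.45475238e-04
  1.42130084e+00 -3.24538171e-02] [ 0.54479261 -0.03185345  0.2599205 ] [ 1.22590003e-04  9.97719855e-01 -6.74895290e-02 -4.88929025e-04] 0.011404470229913569 [-0.78490326  0.34467784  0.76705551]
```

View pics/w1.png

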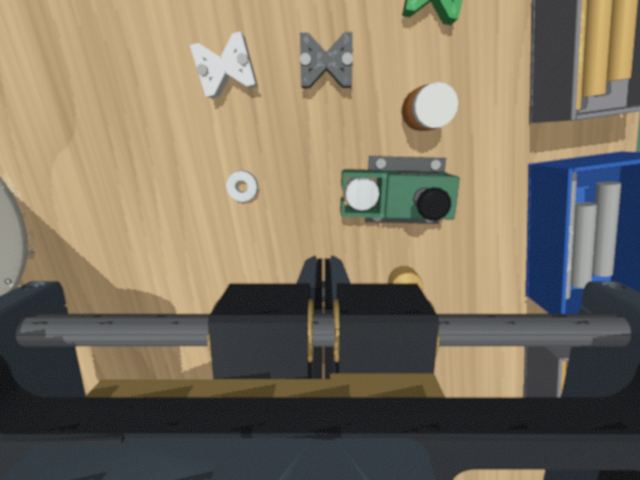

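The wrist view shows the V-block at (326,60), the feeder magazine at (362,194), the knob at (434,204), the ring at (242,186) and the jar at (430,106).

```bash
python3 - <<'E'
import cv2
a=cv2.imread("pics/w1.png")
cv2.imwrite("pics/w1a.png",cv2.resize(a[20:110,280:400],None,fx=6,fy=6,interpolation=cv2.INTER_CUBIC))
cv2.imwrite("pics/w1b.png",cv2.resize(a[145:235,330:470],None,fx=5.7,fy=5.7,interpolation=cv2.INTER_CUBIC)[:, :798])
E
```

```text
(no output)
```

View pics/w1a.png

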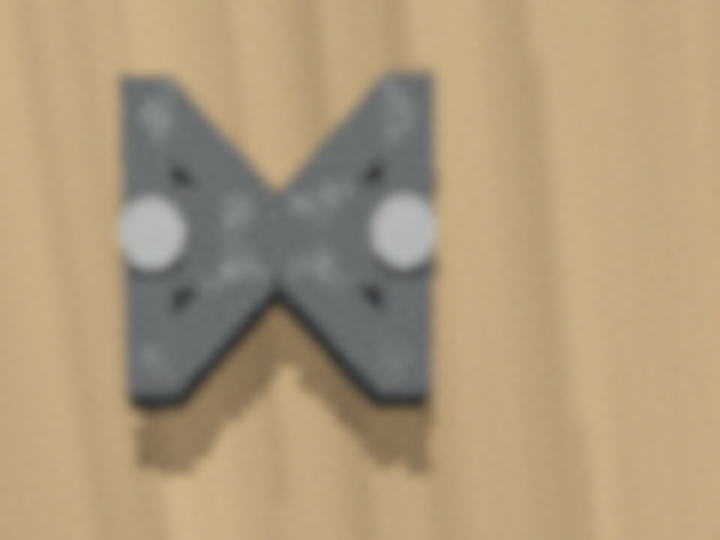

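View pics/w1b.png

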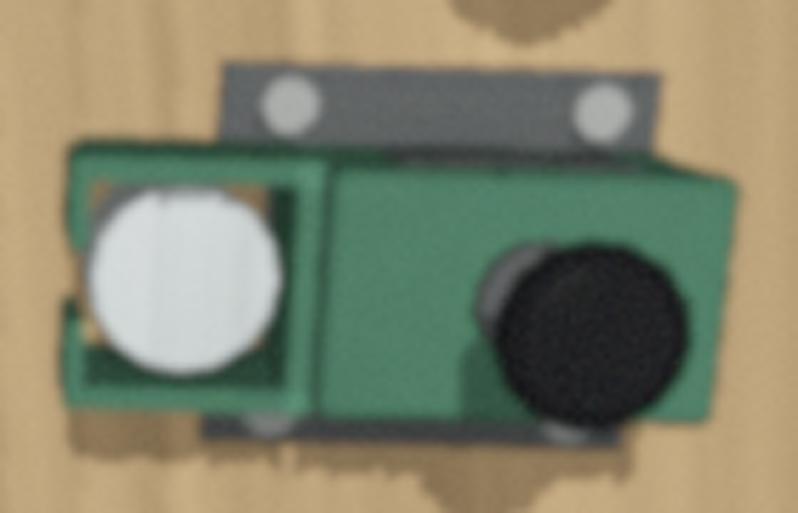

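```bash
python3 - <<'E'
from h import *
import pickle
from workcell import r
np.set_printoptions(precision=4,suppress=True)
W=pickle.load(open("w1.pkl","rb"));T=r.camera_params("top");S=r.camera_params("scene")
a=lambda x,y:((x+.5)/6-.5+280,(y+.5)/6-.5+20)
b=lambda x,y:((x+.5)/5.7-.5+330,(y+.5)/5.7-.5+145)
c0=lambda x,y:((x+.5)/4-.5+235,(y+.5)/4-.5+165)
for n,f,x,z in [("vbL",a,(152,231),.03),("vbR",a,(403,231),.03),("TL",a,(121,76),.025),("TR",a,(434,74),.025),("BR",a,(430,398),.025),("BL",a,(129,397),.025),("apexlow",a,(278,290),.025),("apexup",a,(278,190),.025),
 ("knob",b,(592,334),.105),("topblank",b,(183,280),.045),("foot1",b,(291,103),.008),("foot2",b,(603,112),.008),("maTL",b,(75,150),.052),("maBL",b,(68,406),.052),("houseTR",b,(737,185),.06),("houseBR",b,(712,420),.06),("houseTL",b,(325,158),.06)]:
    print(n,plane(W,*f(*x),z))
print("knob tri T+W",tri([ray(T,*c0(465,110)),ray(W,*b(592,334))]))
E
```

```text
vbL [0.5464 0.1308 0.03  ]
vbR [0.5934 0.1245 0.03  ]
TL [0.5445 0.1588 0.025 ]
TR [0.6027 0.1513 0.025 ]
BR [0.5956 0.0953 0.025 ]
BL [0.5376 0.1033 0.025 ]
apexlow [0.5688 0.1183 0.025 ]
apexup [0.5711 0.1356 0.025 ]
knob [ 0.6608 -0.0385  0.105 ]
topblank [ 0.5928 -0.0289  0.045 ]
foot1 [0.6242 0.0014 0.008 ]
foot2 [ 0.6936 -0.0099  0.008 ]
maTL [0.5731 0.0019 0.052 ]
maBL [ 0.5652 -0.0511  0.052 ]
houseTR [ 0.7042 -0.022   0.06  ]
houseBR [ 0.6975 -0.0701  0.06  ]
houseTL [ 0.6223 -0.0056  0.06  ]
knob tri T+W (array([ 0.6643, -0.0411,  0.0931]), [np.float64(0.00012763865506493157), np.float64(0.00012763865506480696)])
```

Request:
arm_command:
  commands:
    - {"gripper":0.0,"offset":[0.03,-0.002,0],"twist":0}
    - {"gripper":0.0,"offset":[0.06,-0.004,0],"twist":0}
    - {"gripper":0.0,"offset":[0.09,-0.006,0],"twist":0}
    - {"gripper":0.0,"offset":[0.117,-0.008,-0.02],"twist":0}
    - {"gripper":0.0,"offset":[0.117,-0.008,-0.05],"twist":0}
    - {"gripper":0.0,"offset":[0.117,-0.008,-0.08],"twist":0}
    - {"gripper":0.0,"offset":[0.117,-0.008,-0.11],"twist":0}
    - {"gripper":0.0,"offset":[0.117,-0.008,-0.13],"twist":0}
    - {"gripper":0.0,"offset":[0.117,-0.008,-0.14],"twist":0}
    - {"gripper":0.0,"offset":[0.117,-0.008,-0.145],"twist":0}
    - {"gripper":0.0,"offset":[0.117,-0.008,-0.145],"twist":0}

```text
t: 2.98
tool_pos: [0.662, -0.04, 0.1151]
tcp_rot: [0.0, 0.998, -0.068, -0.0]
wrist_force: [-0.1, -0.1, 0.4]
grip_width: 0.004
```

```bash
python3 - <<'E'
from workcell import r
import cv2,numpy as np
im=r.read_camera("wrist"); im2=r.read_camera("scene")
im2=cv2.resize(im2[190:340,240:440],None,fx=3,fy=3)
cv2.imwrite("pics/w2.png",im[:,:,::-1]);cv2.imwrite("pics/s2.png",im2[:,:,::-1])
o=r.get_obs();print(o["t"],o["tool_pos"],o["wrist_force"])
E
```

```text
3.0833 [ 0.66312947 -0.03978531  0.11669563] [ 0.35151641 -0.53907865  0.17234238]
```

View pics/w2.png

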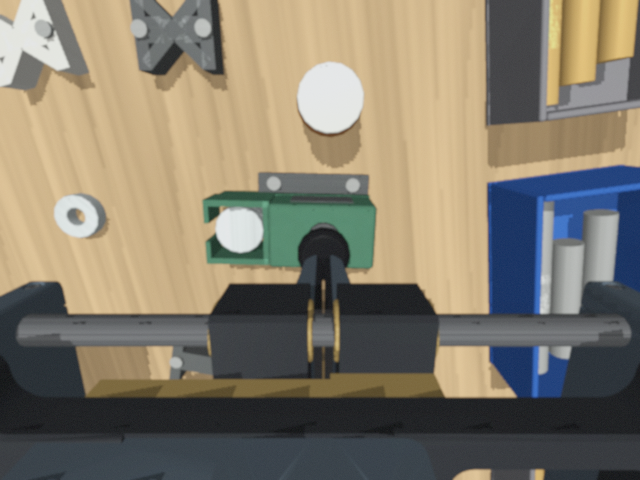

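View pics/s2.png

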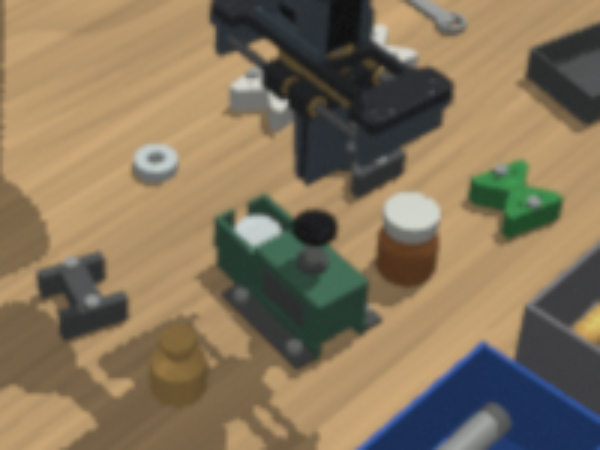

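```bash
python3 - <<'E'
from workcell import r
from h import *
S=r.camera_params("scene"); W=r.camera_params("wrist")
for X in [(0.6625,-.04,.1155),(0.662,-.0395,.105),(0.6625,-.04,.195)]:
    u,v=proj(S,X); print(X,(u-240)*3,(v-190)*3, proj(W,X))
im=r.read_camera("scene")
cv2.imwrite("pics/s3.png",cv2.resize(im[60:340,180:440],None,fx=2,fy=2)[:,:,::-1])
o=r.get_obs();print(o["t"],o["q"],o["tool_pos"],o["tcp_rot"])
E
```

```text
(0.6625, -0.04, 0.1155) 315.362529666756 212.3913199977227 (np.float64(321.25096062660543), np.float64(260.98000986536))
(0.662, -0.0395, 0.105) 314.61359029222336 221.89671802664094 (np.float64(320.45227742782424), np.float64(254.96178030478973))
(0.6625, -0.04, 0.195) 320.98600287714595 131.5635471821945 (np.float64(320.5911274028615), np.float64(326.10297269910103))
3.1333 [-1.49497274e-01  6.02717904e-01  1.31019819e+00 -3.84241743e-05
  1.22637598e+00 -1.42214616e-02] [ 0.66327844 -0.03964574  0.11685411] [ 1.12087542e-04  9.97713206e-01 -6.75798493e-02  1.14495886e-03]
```

View pics/s3.png

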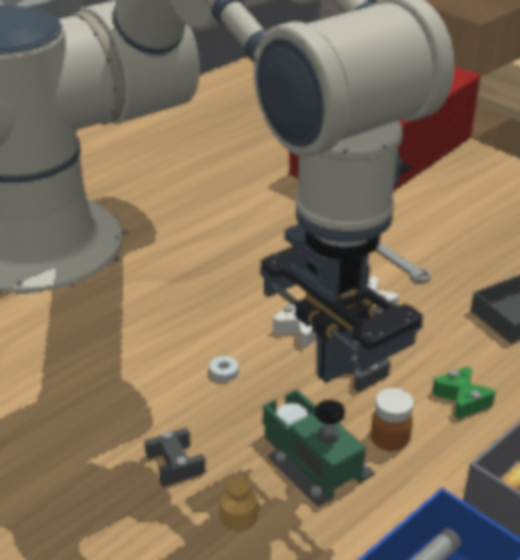

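```bash
python3 - <<'E'
import cv2
a=cv2.imread("pics/s3.png")
cv2.imwrite("pics/s3a.png",cv2.resize(a[220:440:1,240:440],None,fx=2.7,fy=2.7,interpolation=cv2.INTER_CUBIC))
a=cv2.imread("pics/w2.png")
cv2.imwrite("pics/w2a.png",cv2.resize(a[180:380,200:460],None,fx=3,fy=3,interpolation=cv2.INTER_CUBIC))
E
```

```text
(no output)
```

View pics/s3a.png

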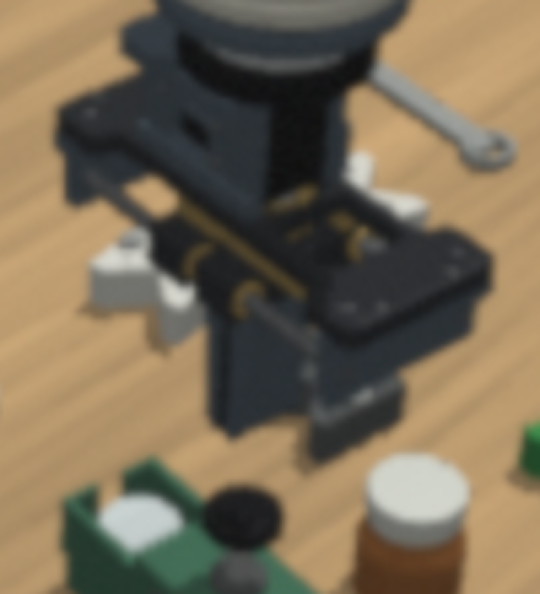

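View pics/w2a.png

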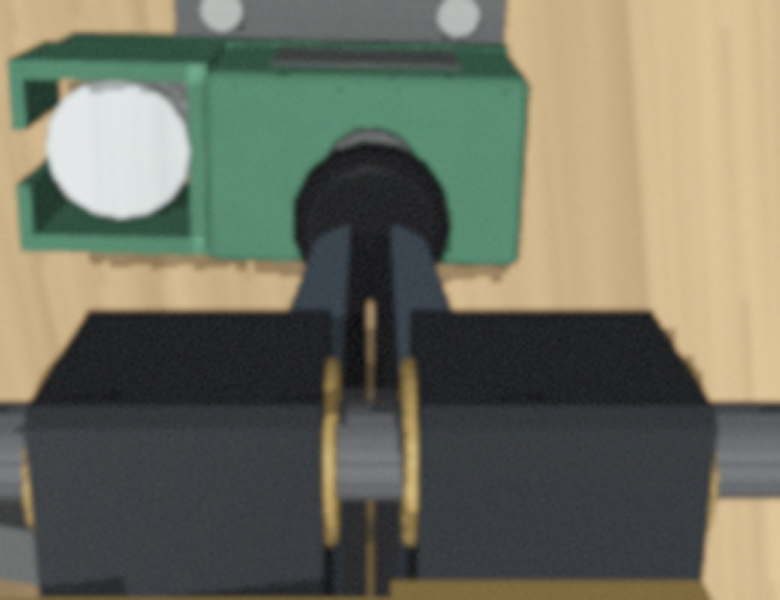

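The scene view draws the fingertip higher than the measured TCP would put it. I'll feel for the contact slowly and watch the force.

Request:
arm_command:
  commands:
    - {"gripper":0.0,"offset":[0,0,-0.003],"twist":0}
    - {"gripper":0.0,"offset":[0,0,-0.006],"twist":0}
    - {"gripper":0.0,"offset":[0,0,-0.009],"twist":0}
    - {"gripper":0.0,"offset":[0,0,-0.012],"twist":0}
    - {"gripper":0.0,"offset":[0,0,-0.013],"twist":0}
    - {"gripper":0.0,"offset":[0,0,-0.013],"twist":0}

```text
t: 3.63
tool_pos: [0.6622, -0.0392, 0.1018]
tcp_rot: [-0.0, 0.998, -0.067, -0.0]
wrist_force: [-1.5, -0.4, 0.6]
grip_width: 0.003
```

```bash
python3 - <<'E'
from workcell import r
import cv2
o=r.get_obs();print(o["t"],o["tool_pos"],o["wrist_force"])
im=r.read_camera("scene")
cv2.imwrite("pics/s4.png",cv2.resize(im[160:300,290:410],None,fx=4,fy=4,interpolation=cv2.INTER_CUBIC)[:,:,::-1])
im=r.read_camera("top")
cv2.imwrite("pics/t4.png",cv2.resize(im[120:320,220:460],None,fx=3,fy=3,interpolation=cv2.INTER_CUBIC)[:,:,::-1])
E
```

```text
3.6333 [ 0.6622182  -0.03916567  0.10175919] [-1.54650605 -0.42188356  0.63329903]
```

View pics/s4.png

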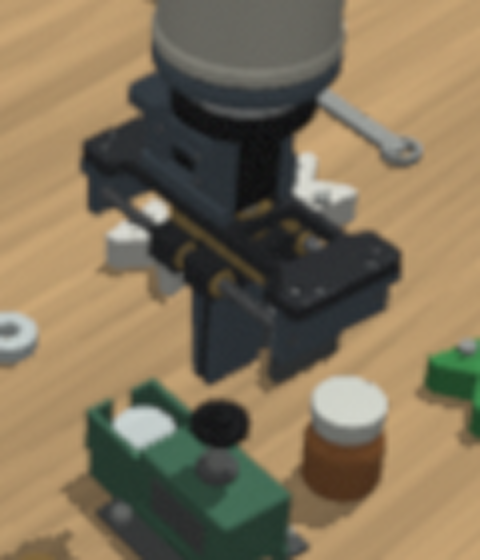

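View pics/t4.png

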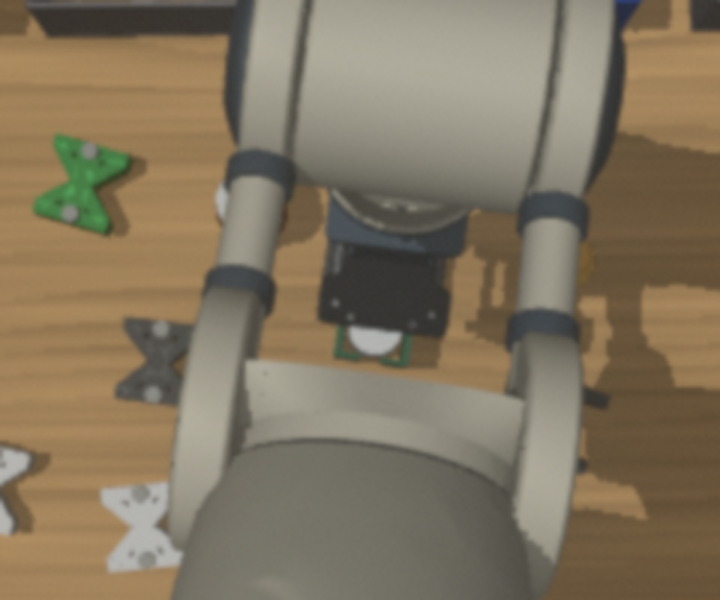

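Request:
arm_command:
  commands:
    - {"gripper":0.0,"offset":[0,0,-0.002],"twist":0}
    - {"gripper":0.0,"offset":[0,0,-0.004],"twist":0}
    - {"gripper":0.0,"offset":[0,0,-0.005],"twist":0}
    - {"gripper":0.0,"offset":[0,0,-0.005],"twist":0}

```text
t: 4.07
tool_pos: [0.6623, -0.0392, 0.0968]
tcp_rot: [-0.0, 0.998, -0.067, -0.0]
wrist_force: [0.5, 0.2, -0.9]
grip_width: 0.005
```

```bash
python3 - <<'E'
from workcell import r
import cv2
o=r.get_obs();print(o["t"],o["tool_pos"],o["wrist_force"])
im=r.read_camera("scene")
cv2.imwrite("pics/s5.png",cv2.resize(im[160:300,290:410],None,fx=4,fy=4,interpolation=cv2.INTER_CUBIC)[:,:,::-1])
im=r.read_camera("wrist")
cv2.imwrite("pics/w5.png",cv2.resize(im[150:350,200:460],None,fx=3,fy=3,interpolation=cv2.INTER_CUBIC)[:,:,::-1])
E
```

```text
4.0667 [ 0.66227324 -0.0392104   0.09684876] [ 0.47363494  0.17401823 -0.90017603]
```

View pics/s5.png

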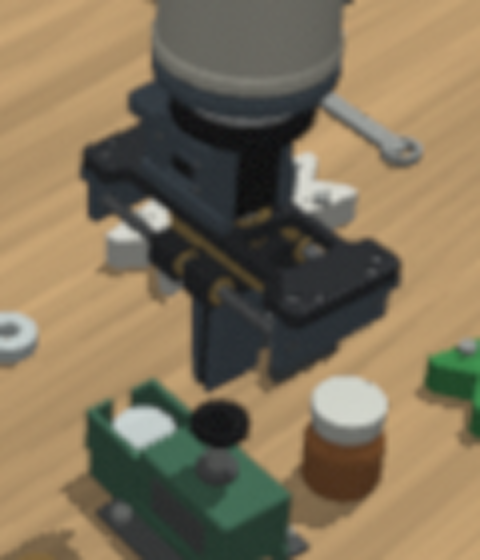

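View pics/w5.png

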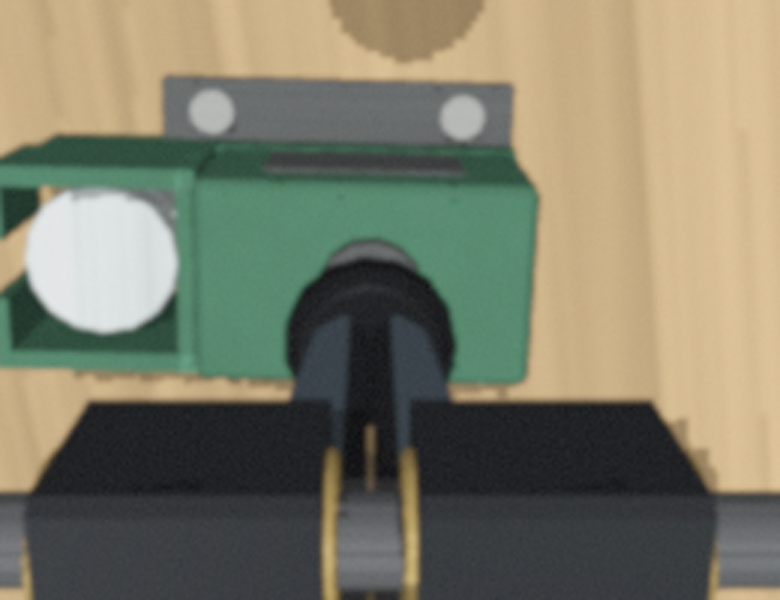

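```bash
python3 - <<'E'
from workcell import r
from h import *
np.set_printoptions(precision=4,suppress=True)
W=r.camera_params("wrist"); print(W["xyz"],W["orientation"],r.get_obs()["tool_pos"])
c=lambda x,y:((x+.5)/3-.5+200,(y+.5)/3-.5+150)
for n,a,z in [("f1",(211,110),.008),("f2",(463,117),.008),("blank",(102,261),.042),("knob",(371,340),.105)]:
    print(n,plane(W,*c(*a),z))
for X in [(.6242,.0014,.008),(.6936,-.0099,.008),(.5928,-.029,.042),(.662,-.0395,.105)]:
    u,v=proj(W,X); print((u-200)*3,(v-150)*3)
E
```

```text
[0.6732 0.0355 0.3065] [ 0.9885 -0.1352  0.0094 -0.0665] [ 0.6625 -0.0392  0.0972]
f1 [0.6232 0.0012 0.008 ]
f2 [ 0.6933 -0.0102  0.008 ]
blank [ 0.594  -0.0297  0.042 ]
knob [ 0.6634 -0.0377  0.105 ]
213.43940221734397 107.96547865454033
462.9101673708988 114.69653246980926
95.79807191670716 258.11109136762457
364.4151916266611 348.13210267579063
```

Wrist camera pose and bench positions agree within 2 mm, so the fingers appear to end above the stated TCP. I'll keep lowering carefully and find the contact by force.

Request:
arm_command:
  commands:
    - {"gripper":0.0,"offset":[0,0,-0.002],"twist":0}
    - {"gripper":0.0,"offset":[0,0,-0.004],"twist":0}
    - {"gripper":0.0,"offset":[0,0,-0.006],"twist":0}
    - {"gripper":0.0,"offset":[0,0,-0.008],"twist":0}
    - {"gripper":0.0,"offset":[0,0,-0.008],"twist":0}

```text
t: 4.58
tool_pos: [0.6622, -0.0392, 0.0886]
tcp_rot: [-0.0, 0.998, -0.067, -0.0]
wrist_force: [0.1, 0.4, 0.3]
grip_width: 0.007
```

Request:
arm_command:
  commands:
    - {"gripper":0.0,"offset":[0,0,-0.002],"twist":0}
    - {"gripper":0.0,"offset":[0,0,-0.004],"twist":0}
    - {"gripper":0.0,"offset":[0,0,-0.006],"twist":0}
    - {"gripper":0.0,"offset":[0,0,-0.007],"twist":0}
    - {"gripper":0.0,"offset":[0,0,-0.007],"twist":0}

```text
t: 5.0
tool_pos: [0.6623, -0.0392, 0.0819]
tcp_rot: [-0.0, 0.998, -0.067, -0.0]
wrist_force: [0.9, 0.3, -0.2]
grip_width: 0.005
```

```bash
python3 - <<'E'
from workcell import r
import cv2
o=r.get_obs();print(o["t"],o["tool_pos"],o["wrist_force"])
im=r.read_camera("scene")
cv2.imwrite("pics/s6.png",cv2.resize(im[180:300,300:400],None,fx=5,fy=5,interpolation=cv2.INTER_CUBIC)[:,:,::-1])
E
```

```text
5.0 [ 0.66231005 -0.03923706  0.08190775] [ 0.91267878  0.2879876  -0.23718874]
```

View pics/s6.png

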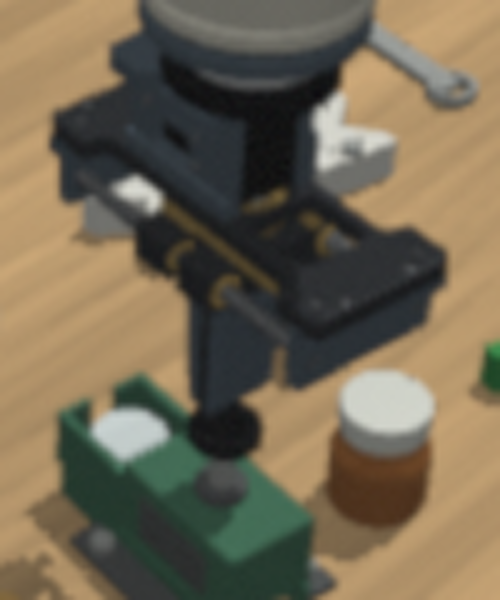

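Request:
arm_command:
  commands:
    - {"gripper":0.0,"offset":[0,0,-0.002],"twist":0}
    - {"gripper":0.0,"offset":[0,0,-0.004],"twist":0}
    - {"gripper":0.0,"offset":[0,0,-0.006],"twist":0}
    - {"gripper":0.0,"offset":[0,0,-0.008],"twist":0}
    - {"gripper":0.0,"offset":[0,0,-0.008],"twist":0}

```text
t: 5.47
tool_pos: [0.6622, -0.0392, 0.0737]
tcp_rot: [-0.0, 0.998, -0.067, -0.0]
wrist_force: [0.0, -0.2, 0.3]
grip_width: 0.004
```

```bash
python3 - <<'E'
from workcell import r
import cv2
o=r.get_obs();print(o["t"],o["tool_pos"],o["wrist_force"])
im=r.read_camera("scene")
cv2.imwrite("pics/s7.png",cv2.resize(im[220:300,300:400],None,fx=7,fy=7,interpolation=cv2.INTER_CUBIC)[:,:,::-1])
im=r.read_camera("wrist")
cv2.imwrite("pics/w7.png",cv2.resize(im[150:350,200:460],None,fx=3,fy=3,interpolation=cv2.INTER_CUBIC)[:,:,::-1])
E
```

```text
5.4667 [ 0.6621887  -0.03919253  0.07365696] [ 0.03740108 -0.23697608  0.34540191]
```

View pics/s7.png

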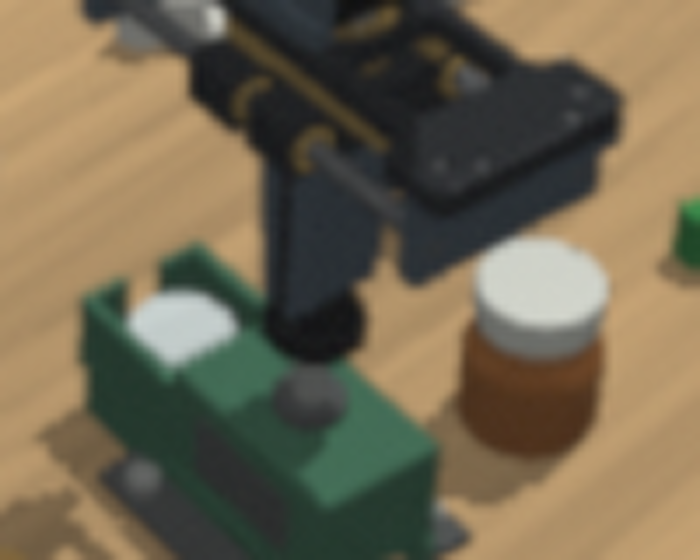

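View pics/w7.png

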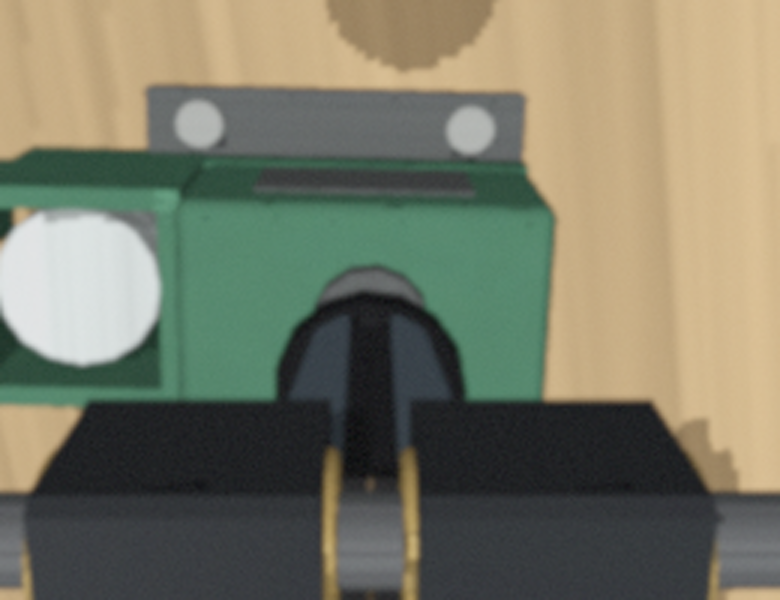

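Request:
arm_command:
  commands:
    - {"gripper":0.0,"offset":[0,0,-0.002],"twist":0}
    - {"gripper":0.0,"offset":[0,0,-0.004],"twist":0}
    - {"gripper":0.0,"offset":[0,0,-0.005],"twist":0}
    - {"gripper":0.0,"offset":[0,0,-0.005],"twist":0}

```text
t: 5.9
tool_pos: [0.6623, -0.0392, 0.0689]
tcp_rot: [-0.0, 0.998, -0.067, -0.0]
wrist_force: [-0.3, 0.1, 0.6]
grip_width: 0.005
```

Request:
arm_command:
  commands:
    - {"gripper":0.0,"offset":[0,0,-0.002],"twist":0}
    - {"gripper":0.0,"offset":[0,0,-0.003],"twist":0}
    - {"gripper":0.0,"offset":[0,0,-0.003],"twist":0}

```text
t: 6.15
tool_pos: [0.6626, -0.0392, 0.0661]
tcp_rot: [-0.0, 0.998, -0.067, 0.0]
wrist_force: [-0.8, -0.1, 1.3]
grip_width: 0.001
```

Request:
arm_command:
  commands:
    - {"gripper":0.0,"offset":[0,0,-0.002],"twist":0}
    - {"gripper":0.0,"offset":[0,0,-0.004],"twist":0}
    - {"gripper":0.0,"offset":[0,0,-0.004],"twist":0}

```text
t: 6.4
tool_pos: [0.6626, -0.0393, 0.062]
tcp_rot: [0.0, 0.998, -0.067, 0.0]
wrist_force: [0.5, -0.8, 2.2]
grip_width: 0.004
```

```bash
python3 - <<'E'
from workcell import r
import cv2
o=r.get_obs();print(o["t"],o["tool_pos"],o["wrist_force"])
im=r.read_camera("scene")
cv2.imwrite("pics/s8.png",cv2.resize(im[220:300,300:400],None,fx=7,fy=7,interpolation=cv2.INTER_CUBIC)[:,:,::-1])
E
```

```text
6.4 [ 0.6625857  -0.03925893  0.06201421] [ 0.52751972 -0.77535371  2.22415632]
```

View pics/s8.png

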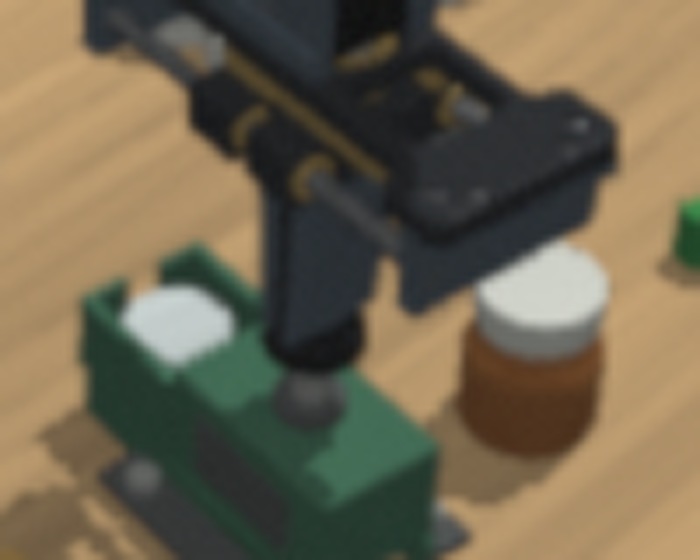

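Request:
arm_command:
  commands:
    - {"gripper":0.0,"offset":[0,0,-0.002],"twist":0}
    - {"gripper":0.0,"offset":[0,0,-0.004],"twist":0}
    - {"gripper":0.0,"offset":[0,0,-0.006],"twist":0}
    - {"gripper":0.0,"offset":[0,0,-0.008],"twist":0}
    - {"gripper":0.0,"offset":[0,0,-0.01],"twist":0}
    - {"gripper":0.0,"offset":[0,0,-0.012],"twist":0}
    - {"gripper":0.0,"offset":[0,0,-0.014],"twist":0}
    - {"gripper":0.0,"offset":[0,0,-0.016],"twist":0}
    - {"gripper":0.0,"offset":[0,0,-0.018],"twist":0}
    - {"gripper":0.0,"offset":[0,0,-0.018],"twist":0}

```text
t: 7.28
tool_pos: [0.6626, -0.0393, 0.0439]
tcp_rot: [-0.0, 0.998, -0.067, 0.0]
wrist_force: [1.0, -0.2, 4.3]
grip_width: 0.008
```

Request:
arm_command:
  commands:
    - {"gripper":0.0,"offset":[0,0,-0.001],"twist":0}
    - {"gripper":0.0,"offset":[0,0,-0.002],"twist":0}
    - {"gripper":0.0,"offset":[0,0,-0.002],"twist":0}

```text
t: 7.53
tool_pos: [0.6626, -0.0393, 0.0422]
tcp_rot: [-0.0, 0.998, -0.067, 0.0]
wrist_force: [0.5, -0.6, 4.0]
grip_width: 0.004
```

Request:
arm_command:
  commands:
    - {"gripper":0.0,"offset":[0,0,-0.001],"twist":0}
    - {"gripper":0.0,"offset":[0,0,-0.002],"twist":0}
    - {"gripper":0.0,"offset":[0,0,-0.002],"twist":0}

```text
t: 7.78
tool_pos: [0.6627, -0.0393, 0.0414]
tcp_rot: [0.0, 0.998, -0.067, 0.0]
wrist_force: [-5.3, 1.1, 19.2]
grip_width: 0.005
```

Request:
arm_command:
  commands:
    - {"gripper":0.0,"offset":[0,0,-0.001],"twist":0}
    - {"gripper":0.0,"offset":[0,0,-0.001],"twist":0}

```text
t: 7.95
tool_pos: [0.6628, -0.0393, 0.0413]
tcp_rot: [0.0, 0.998, -0.067, 0.001]
wrist_force: [-8.3, 0.7, 31.0]
grip_width: 0.002
```

```bash
python3 - <<'E'
from workcell import r
import cv2
o=r.get_obs();print(o["t"],o["tool_pos"],o["wrist_force"])
im=r.read_camera("scene")
cv2.imwrite("pics/s9.png",cv2.resize(im[220:300,300:400],None,fx=7,fy=7,interpolation=cv2.INTER_CUBIC)[:,:,::-1])
im=r.read_camera("wrist")
cv2.imwrite("pics/w9.png",im[:,:,::-1])
E
```

```text
7.95 [ 0.66278885 -0.03928293  0.04129971] [-8.29830861  0.71786251 30.99220802]
```

View pics/s9.png

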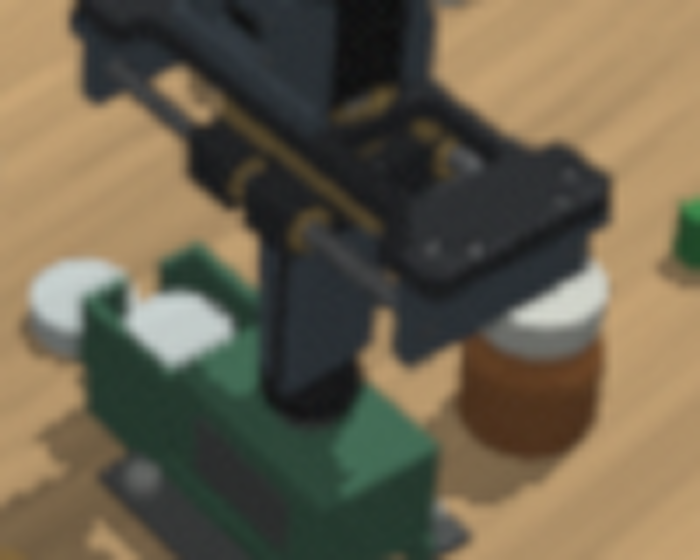

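View pics/w9.png

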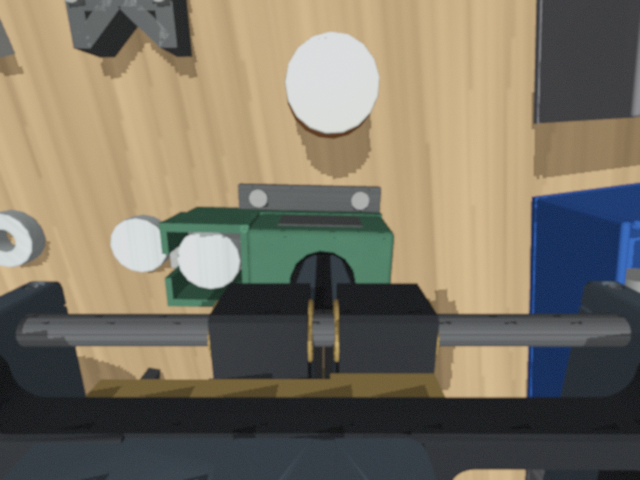

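The plunger hit its stop (force 4 N rising to 31 N) and one blank is out at wrist pixel (139,244). The bottomed contact also shows the real fingertips sit about 38.5 mm above the reported TCP. Next I'll raise the hand and measure the blank.

Request:
arm_command:
  commands:
    - {"gripper":0.0,"offset":[0,0,0.003],"twist":0}
    - {"gripper":0.0,"offset":[0,0,0.007],"twist":0}
    - {"gripper":0.0,"offset":[0,0,0.011],"twist":0}
    - {"gripper":0.0,"offset":[0,0,0.015],"twist":0}
    - {"gripper":0.0,"offset":[0,0,0.02],"twist":0}
    - {"gripper":0.0,"offset":[0,0,0.025],"twist":0}
    - {"gripper":0.0,"offset":[0,0,0.03],"twist":0}
    - {"gripper":0.0,"offset":[0,0,0.05],"twist":0}
    - {"gripper":0.0,"offset":[0,0,0.08],"twist":0}
    - {"gripper":0.0,"offset":[0,0,0.11],"twist":0}
    - {"gripper":0.0,"offset":[0,0,0.12],"twist":0}
    - {"gripper":0.0,"offset":[0,0,0.12],"twist":0}

```text
t: 9.05
tool_pos: [0.664, -0.0395, 0.1625]
tcp_rot: [0.0, 0.998, -0.067, 0.002]
wrist_force: [-0.0, 0.3, -0.8]
grip_width: 0.003
```

Request:
arm_command:
  commands:
    - {"gripper":0.024,"offset":[-0.03,-0.01,0],"twist":0}
    - {"gripper":0.024,"offset":[-0.06,-0.02,0],"twist":0}
    - {"gripper":0.024,"offset":[-0.09,-0.03,0],"twist":0}
    - {"gripper":0.024,"offset":[-0.12,-0.045,0],"twist":0}
    - {"gripper":0.024,"offset":[-0.13,-0.05,0],"twist":0}
    - {"gripper":0.024,"offset":[-0.13,-0.05,0],"twist":0}
    - {"gripper":0.024,"offset":[-0.13,-0.05,0],"twist":0}

```text
t: 9.63
tool_pos: [0.5324, -0.0893, 0.1589]
tcp_rot: [-0.0, 0.998, -0.068, -0.0]
wrist_force: [0.8, 0.0, -0.7]
grip_width: 0.264
```

```bash
python3 - <<'E'
from workcell import r
import cv2,pickle
p=r.camera_params("wrist"); im=r.read_camera("wrist"); cv2.imwrite("pics/w10.png",im[:,:,::-1])
pickle.dump(p,open("w10.pkl","wb")); o=r.get_obs(); print(o["t"],o["tool_pos"],o["grip_width"],o["wrist_force"])
im=r.read_camera("scene"); cv2.imwrite("pics/s10.png",im[:,:,::-1])
E
```

```text
9.6833 [ 0.53315471 -0.08911132  0.15889087] 0.2630270581867112 [ 0.60717007 -0.61541635 -0.54922176]
```

View pics/w10.png

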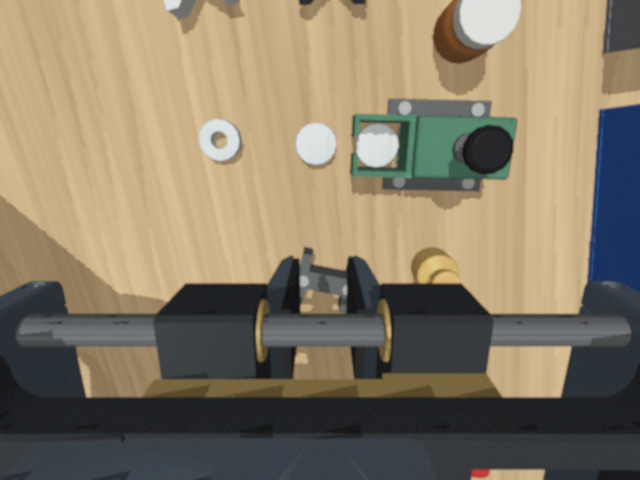

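View pics/s10.png

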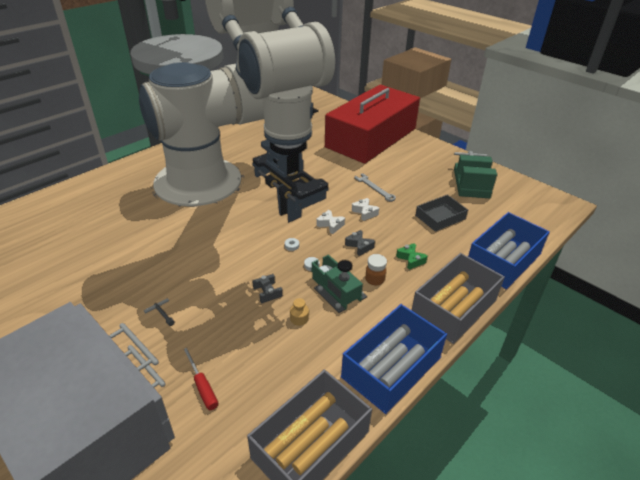

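```bash
python3 - <<'E'
from workcell import r
from h import *
import pickle
np.set_printoptions(precision=4,suppress=True)
W=pickle.load(open("w10.pkl","rb"));T=r.camera_params("top");S=r.camera_params("scene")
im=cv2.imread("pics/w10.png"); 
def blob(im,box,thr):
    x0,y0,x1,y1=box; c=im[y0:y1,x0:x1]; hsv=cv2.cvtColor(c,cv2.COLOR_BGR2HSV)
    m=((hsv[...,1]<45)&(hsv[...,2]>thr)).astype(np.uint8)
    n,l,s,ce=cv2.connectedComponentsWithStats(m); k=1+np.argmax(s[1:,4]); return ce[k]+[x0,y0],s[k]
b,s=blob(im,(288,115,345,172),150);print("blank px",b,s, plane(W,*b,.0135))
si=cv2.imread("pics/s10.png"); cs,ss=blob(si,(300,252,320,272),120); print("scene px",cs,ss)
print(tri([ray(W,*b),ray(S,*cs)]))
g,s=blob(im,(190,110,250,170),150);print("ring",g,plane(W,*g,.014))
c0=lambda x,y:((x+.5)/4-.5+235,(y+.5)/4-.5+165)
for a in [(653,315),(765,350),(729,450),(618,410)]: print("sq",plane(T,*c0(*a),.025))
P=r.camera_params("wrist");t=r.get_obs()["tool_pos"]
ang=np.radians(-7.75); ux=np.array([np.cos(ang),np.sin(ang),0]);uy=np.array([-np.sin(ang),np.cos(ang),0])
for h in (0,.0385):
  for dx in (-.012,.012): print(h,dx,proj(P,t+ux*dx+uy*.016+[0,0,h]))
cv2.imwrite("pics/s10a.png",cv2.resize(si[230:280,280:380],None,fx=7,fy=7,interpolation=cv2.INTER_CUBIC))
cv2.imwrite("pics/w10a.png",cv2.resize(im[235:325,230:420],None,fx=4,fy=4,interpolation=cv2.INTER_CUBIC))
E
```

```text
blank px [315.5494 143.3241] [   7    7   42   43 1407] [ 0.5349 -0.02    0.0135]
scene px [309.8687 261.303 ] [ 4  5 16 11 99]
(array([ 0.5333, -0.0215,  0.0173]), [np.float64(0.002330787965898648), np.float64(0.0023307879658987602)])
ring [218.781 139.276] [ 0.4426 -0.0036  0.014 ]
sq [ 0.5625 -0.1441  0.025 ]
sq [ 0.5433 -0.2041  0.025 ]
sq [ 0.4896 -0.184   0.025 ]
sq [ 0.5113 -0.1247  0.025 ]
0 -0.012 (np.float64(302.7427153749772), np.float64(236.69889723952232))
0 0.012 (np.float64(341.70012643699965), np.float64(236.7373517740278))
0.0385 -0.012 (np.float64(298.5495118623478), np.float64(257.29511824451134))
0.0385 0.012 (np.float64(345.51195220038653), np.float64(257.3418727818656))
```

View pics/s10a.png

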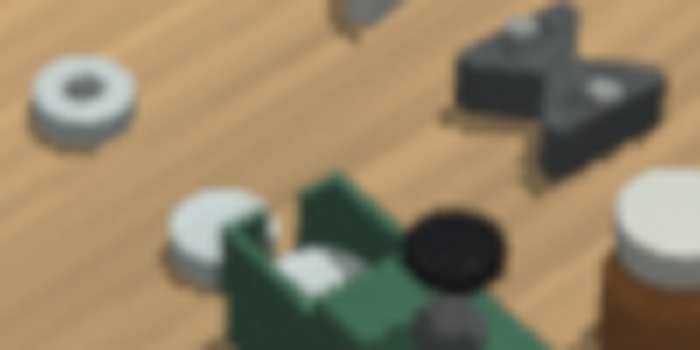

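View pics/w10a.png

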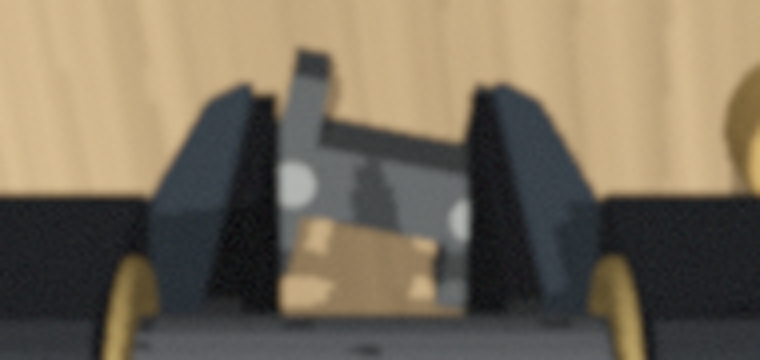

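```bash
python3 - <<'E'
from workcell import r
from h import *
S=r.camera_params("scene")
o,d=ray(S,300+400/7,220+365/7)
for z in (.1,.12,.14,.16,.18): print(z,o+d*(z-o[2])/d[2])
E
```

```text
0.1 [ 0.69644642 -0.03556776  0.1       ]
0.12 [ 0.70929585 -0.05228664  0.12      ]
0.14 [ 0.72214528 -0.06900552  0.14      ]
0.16 [ 0.73499471 -0.0857244   0.16      ]
0.18 [ 0.74784414 -0.10244328  0.18      ]
```

Request:
arm_command:
  commands:
    - {"gripper":0.024,"offset":[-0.004,0.027,-0.02],"twist":0}
    - {"gripper":0.024,"offset":[-0.004,0.027,-0.05],"twist":0}
    - {"gripper":0.024,"offset":[-0.004,0.027,-0.08],"twist":0}
    - {"gripper":0.024,"offset":[-0.004,0.027,-0.11],"twist":0}
    - {"gripper":0.024,"offset":[-0.004,0.027,-0.135],"twist":0}
    - {"gripper":0.024,"offset":[-0.004,0.027,-0.15],"twist":0}
    - {"gripper":0.024,"offset":[-0.004,0.027,-0.16],"twist":0}
    - {"gripper":0.024,"offset":[-0.004,0.027,-0.17],"twist":0}
    - {"gripper":0.024,"offset":[-0.004,0.027,-0.175],"twist":0}
    - {"gripper":0.024,"offset":[-0.004,0.027,-0.18],"twist":0}
    - {"gripper":0.024,"offset":[-0.004,0.027,-0.18],"twist":0}

```text
t: 10.65
tool_pos: [0.5287, -0.0622, -0.0211]
tcp_rot: [-0.0, 0.998, -0.067, 0.0]
wrist_force: [0.0, -0.1, -0.6]
grip_width: 0.266
```

```bash
python3 - <<'E'
from workcell import r
import cv2
im=r.read_camera("wrist"); cv2.imwrite("pics/w11.png",im[:,:,::-1])
im=r.read_camera("scene"); cv2.imwrite("pics/s11.png",cv2.resize(im[200:320,220:400],None,fx=4.4,fy=4.4,interpolation=cv2.INTER_CUBIC)[:,:,::-1])
o=r.get_obs(); print(o["t"],o["tool_pos"],o["wrist_force"])
E
```

```text
10.75 [ 0.52888937 -0.06231531 -0.02032204] [0.21850238 0.72495548 0.24419238]
```

View pics/w11.png

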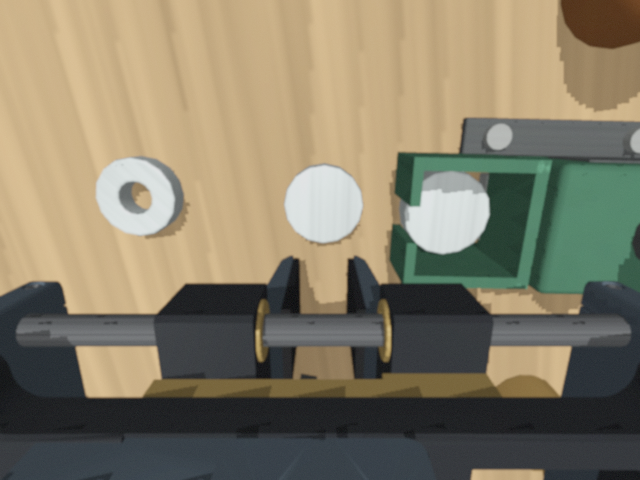

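View pics/s11.png

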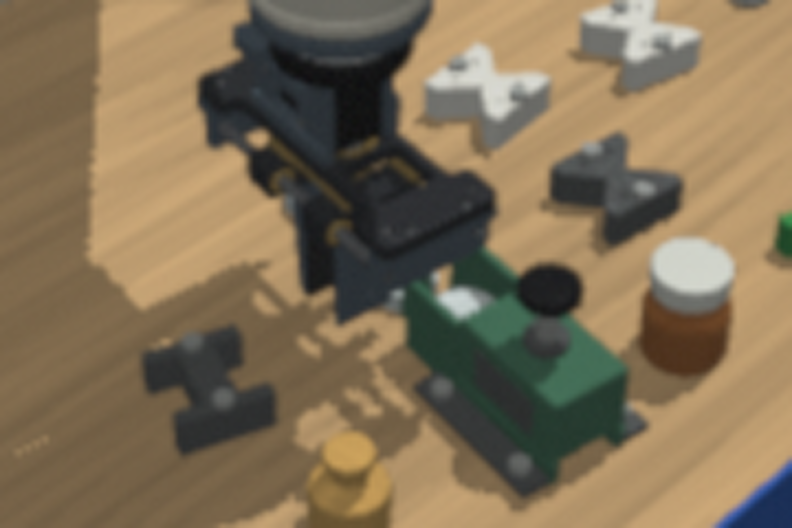

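Request:
arm_command:
  commands:
    - {"gripper":0.024,"offset":[0,0,-0.003],"twist":0}
    - {"gripper":0.024,"offset":[0,0,-0.006],"twist":0}
    - {"gripper":0.024,"offset":[0,0,-0.009],"twist":0}
    - {"gripper":0.024,"offset":[0,0,-0.012],"twist":0}
    - {"gripper":0.024,"offset":[0,0,-0.0125],"twist":0}
    - {"gripper":0.024,"offset":[0,0,-0.0125],"twist":0}

```text
t: 11.25
tool_pos: [0.5283, -0.0622, -0.0336]
tcp_rot: [-0.0, 0.998, -0.067, -0.0]
wrist_force: [-0.3, 0.6, 0.1]
grip_width: 0.263
```

```bash
python3 - <<'E'
from workcell import r
import cv2
im=r.read_camera("wrist"); cv2.imwrite("pics/w12.png",cv2.resize(im[130:320,200:460],None,fx=3,fy=3,interpolation=cv2.INTER_CUBIC)[:,:,::-1])
o=r.get_obs(); print(o["t"],o["tool_pos"],o["wrist_force"])
E
```

```text
11.3 [ 0.52840854 -0.06223526 -0.03339483] [-0.29386811  0.30573813 -0.10538965]
```

View pics/w12.png

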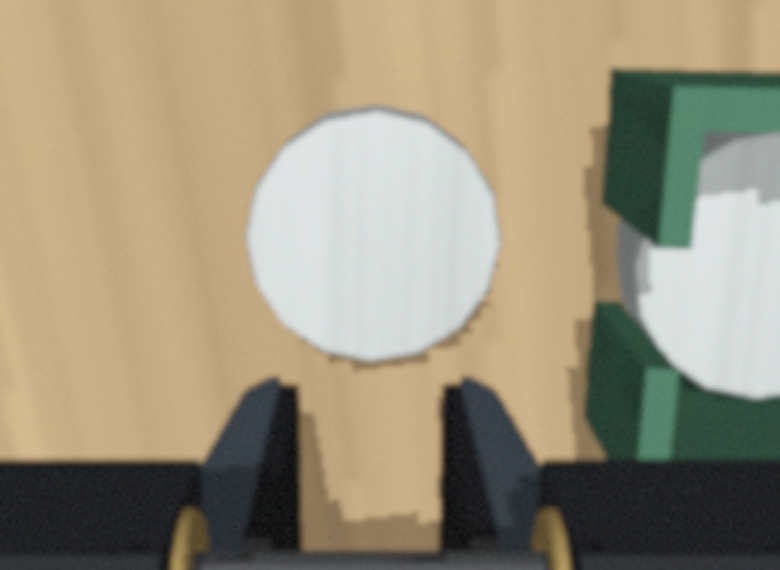

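Request:
arm_command:
  commands:
    - {"gripper":0.024,"offset":[0.0007,0.004,0],"twist":0}
    - {"gripper":0.024,"offset":[0.0015,0.009,0],"twist":0}
    - {"gripper":0.024,"offset":[0.0025,0.014,0],"twist":0}
    - {"gripper":0.024,"offset":[0.0036,0.021,0],"twist":0}
    - {"gripper":0.024,"offset":[0.005,0.029,0],"twist":0}
    - {"gripper":0.024,"offset":[0.0064,0.037,0],"twist":0}
    - {"gripper":0.024,"offset":[0.0079,0.045,0],"twist":0}
    - {"gripper":0.024,"offset":[0.0094,0.053,0],"twist":0}
    - {"gripper":0.024,"offset":[0.011,0.061,0],"twist":0}
    - {"gripper":0.024,"offset":[0.0124,0.068,0],"twist":0}
    - {"gripper":0.024,"offset":[0.0132,0.072,0],"twist":0}
    - {"gripper":0.024,"offset":[0.0132,0.072,0],"twist":0}

```text
t: 12.3
tool_pos: [0.5418, 0.0107, -0.0333]
tcp_rot: [-0.0, 0.998, -0.067, 0.0]
wrist_force: [-0.9, -0.0, 0.4]
grip_width: 0.263
```

```bash
python3 - <<'E'
from workcell import r
import cv2,pickle
p=r.camera_params("wrist");im=r.read_camera("wrist"); cv2.imwrite("pics/w13.png",im[:,:,::-1]);pickle.dump(p,open("w13.pkl","wb"))
o=r.get_obs(); print(o["t"],o["tool_pos"],o["wrist_force"])
E
```

```text
12.35 [ 0.54175073  0.01015731 -0.03331549] [0.01647024 0.67848695 0.13659111]
```

View pics/w13.png

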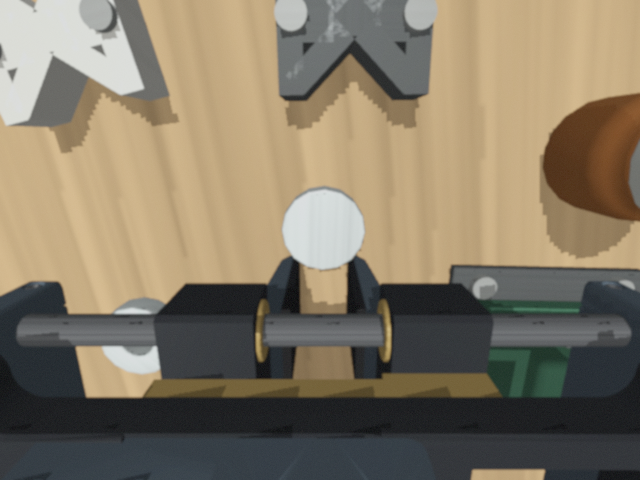

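```bash
python3 - <<'E'
from h import *
import pickle
np.set_printoptions(precision=4,suppress=True)
W=pickle.load(open("w13.pkl","rb"))
im=cv2.imread("pics/w13.png");cv2.imwrite("pics/w13a.png",cv2.resize(im[0:130,255:455],None,fx=4,fy=4,interpolation=cv2.INTER_CUBIC))
hsv=cv2.cvtColor(im,cv2.COLOR_BGR2HSV)[180:275,275:375]
m=((hsv[...,1]<45)&(hsv[...,2]>150)).astype(np.uint8)
n,l,s,c=cv2.connectedComponentsWithStats(m);k=1+np.argmax(s[1:,4]);print(c[k]+[275,180],s[k],plane(W,*(c[k]+[275,180]),.0135))
for a in [(351,40),(291,14),(420,12)]: print(plane(W,*a,.025 if a[1]==40 else .03))
E
```

```text
[322.8955 228.7477] [   7    8   83   82 5300] [0.5468 0.0435 0.0135]
[0.5679 0.1194 0.025 ]
[0.5466 0.1297 0.03  ]
[0.5934 0.124  0.03  ]
```

View pics/w13a.png

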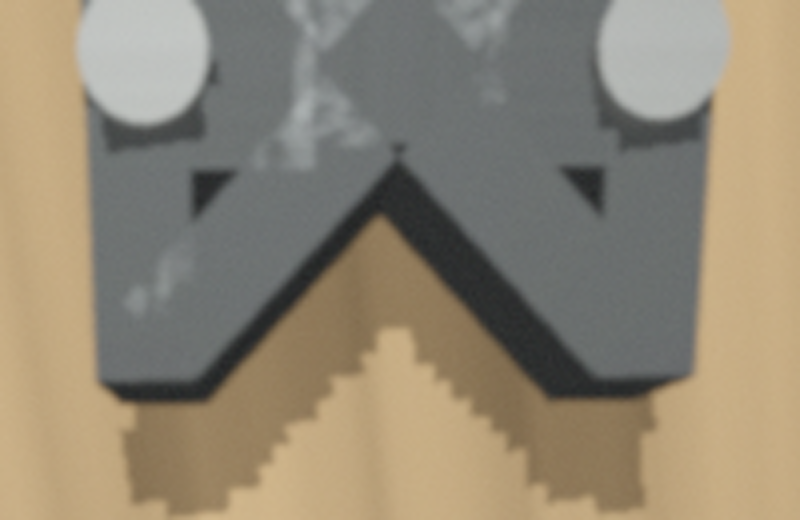

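Request:
arm_command:
  commands:
    - {"gripper":0.024,"offset":[0.001,0.004,0],"twist":0}
    - {"gripper":0.024,"offset":[0.0025,0.009,0],"twist":0}
    - {"gripper":0.024,"offset":[0.004,0.014,0],"twist":0}
    - {"gripper":0.024,"offset":[0.007,0.02,0],"twist":0}
    - {"gripper":0.024,"offset":[0.01,0.026,0],"twist":0}
    - {"gripper":0.024,"offset":[0.013,0.031,0],"twist":0}
    - {"gripper":0.024,"offset":[0.0155,0.036,0],"twist":0}
    - {"gripper":0.024,"offset":[0.0175,0.04,0],"twist":0}
    - {"gripper":0.024,"offset":[0.0179,0.042,0],"twist":0}
    - {"gripper":0.024,"offset":[0.0182,0.044,0],"twist":0}
    - {"gripper":0.024,"offset":[0.0184,0.0455,0],"twist":0}
    - {"gripper":0.024,"offset":[0.0184,0.0455,0],"twist":0}

```text
t: 13.35
tool_pos: [0.56, 0.0554, -0.0333]
tcp_rot: [-0.0, 0.998, -0.067, -0.0]
wrist_force: [-0.8, 0.4, 0.0]
grip_width: 0.264
```

```bash
python3 - <<'E'
from workcell import r
import cv2,pickle
p=r.camera_params("wrist");im=r.read_camera("wrist"); cv2.imwrite("pics/w14.png",cv2.resize(im[60:320,200:460],None,fx=2.3,fy=2.3,interpolation=cv2.INTER_CUBIC)[:,:,::-1])
o=r.get_obs(); print(o["t"],o["tool_pos"],o["wrist_force"])
E
```

```text
13.4 [ 0.55997344  0.05526637 -0.03328492] [ 0.27566028 -0.24925641  0.13899363]
```

View pics/w14.png

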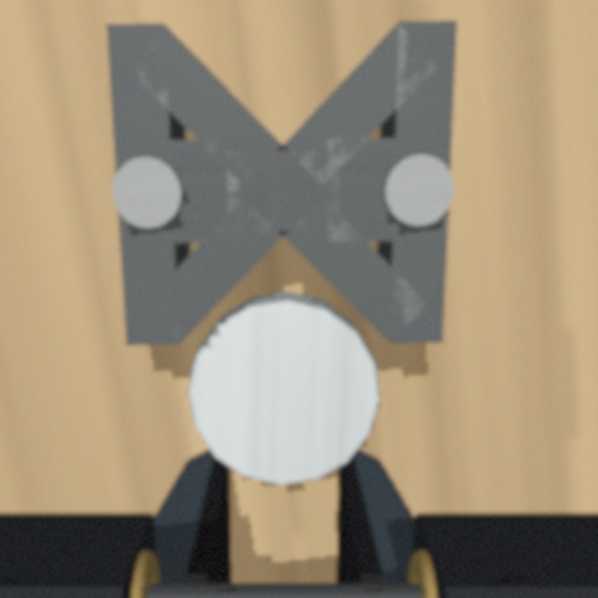

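Request:
arm_command:
  commands:
    - {"gripper":0.024,"offset":[0.0001,0.001,0],"twist":0}
    - {"gripper":0.024,"offset":[0.0003,0.002,0],"twist":0}
    - {"gripper":0.024,"offset":[0.0003,0.002,0],"twist":0}

```text
t: 13.65
tool_pos: [0.5604, 0.0573, -0.0333]
tcp_rot: [-0.0, 0.998, -0.068, 0.0]
wrist_force: [-0.9, 0.7, -0.9]
grip_width: 0.263
```

Request:
arm_command:
  commands:
    - {"gripper":0.024,"offset":[0.0001,0.001,0],"twist":0}
    - {"gripper":0.024,"offset":[0.0002,0.0015,0],"twist":0}
    - {"gripper":0.024,"offset":[0.0002,0.0015,0],"twist":0}

```text
t: 13.9
tool_pos: [0.5606, 0.0588, -0.0333]
tcp_rot: [-0.0, 0.998, -0.067, -0.0]
wrist_force: [-0.6, 0.1, -0.8]
grip_width: 0.262
```

Request:
arm_command:
  commands:
    - {"gripper":0.024,"offset":[0.0001,0.001,0],"twist":0}
    - {"gripper":0.024,"offset":[0.0001,0.001,0],"twist":0}

```text
t: 14.07
tool_pos: [0.5607, 0.0599, -0.0333]
tcp_rot: [-0.0, 0.998, -0.067, -0.0]
wrist_force: [-0.8, -0.9, -0.1]
grip_width: 0.261
```

Request:
arm_command:
  commands:
    - {"gripper":0.024,"offset":[0.0001,0.001,0],"twist":0}
    - {"gripper":0.024,"offset":[0.0001,0.001,0],"twist":0}

```text
t: 14.23
tool_pos: [0.5608, 0.0608, -0.0333]
tcp_rot: [0.0, 0.998, -0.067, 0.0]
wrist_force: [-0.1, -1.6, 0.2]
grip_width: 0.262
```

```bash
python3 - <<'E'
from workcell import r
import cv2,pickle
im=r.read_camera("wrist"); cv2.imwrite("pics/w15.png",cv2.resize(im[60:320,200:460],None,fx=2.3,fy=2.3,interpolation=cv2.INTER_CUBIC)[:,:,::-1])
o=r.get_obs(); print(o["t"],o["tool_pos"],o["wrist_force"])
E
```

```text
14.2833 [ 0.56080208  0.06074511 -0.03328714] [-0.67153677 -0.46842606 -0.21146082]
```

View pics/w15.png

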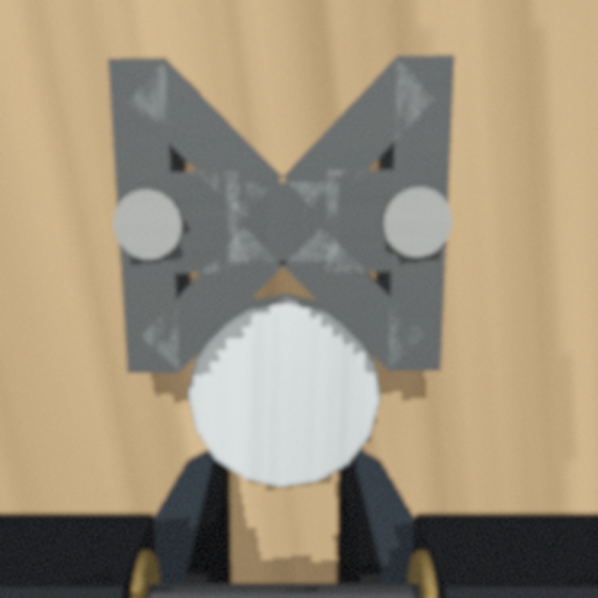

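Request:
arm_command:
  commands:
    - {"gripper":0.024,"offset":[0.0001,0.0007,0],"twist":0}
    - {"gripper":0.024,"offset":[0.0001,0.0007,0],"twist":0}

```text
t: 14.45
tool_pos: [0.5609, 0.0612, -0.0333]
tcp_rot: [0.0, 0.998, -0.067, -0.0]
wrist_force: [-0.6, -5.4, 0.7]
grip_width: 0.265
```

Request:
arm_command:
  commands:
    - {"gripper":0.024,"offset":[0.0001,0.0007,0],"twist":0}
    - {"gripper":0.024,"offset":[0.0001,0.0007,0],"twist":0}

```text
t: 14.62
tool_pos: [0.5608, 0.0615, -0.0333]
tcp_rot: [0.0, 0.998, -0.067, -0.0]
wrist_force: [-0.8, -8.3, 1.5]
grip_width: 0.262
```

Pushing force rose to 8 N straight back along the block's axis, so the blank is against both faces. I'll back straight off slowly, then rise.

Request:
arm_command:
  commands:
    - {"gripper":0.024,"offset":[-0.0001,-0.001,0],"twist":0}
    - {"gripper":0.024,"offset":[-0.0004,-0.003,0],"twist":0}
    - {"gripper":0.024,"offset":[-0.0009,-0.007,0],"twist":0}
    - {"gripper":0.024,"offset":[-0.0016,-0.012,0],"twist":0}
    - {"gripper":0.024,"offset":[-0.0025,-0.018,0],"twist":0}
    - {"gripper":0.024,"offset":[-0.003,-0.02,0.01],"twist":0}
    - {"gripper":0.024,"offset":[-0.003,-0.02,0.03],"twist":0}
    - {"gripper":0.024,"offset":[-0.003,-0.02,0.06],"twist":0}
    - {"gripper":0.024,"offset":[-0.003,-0.02,0.09],"twist":0}
    - {"gripper":0.024,"offset":[-0.003,-0.02,0.12],"twist":0}
    - {"gripper":0.024,"offset":[-0.003,-0.02,0.14],"twist":0}
    - {"gripper":0.024,"offset":[-0.003,-0.02,0.14],"twist":0}

```text
t: 15.62
tool_pos: [0.5603, 0.0419, 0.1117]
tcp_rot: [-0.0, 0.998, -0.068, 0.003]
wrist_force: [1.1, 0.0, 1.3]
grip_width: 0.262
```

```bash
python3 - <<'E'
from workcell import r
from h import *
import pickle
np.set_printoptions(precision=4,suppress=True)
p=r.camera_params("wrist");im=r.read_camera("wrist")[:,:,::-1]; cv2.imwrite("pics/w16.png",im)
pickle.dump(p,open("w16.pkl","wb"))
o=r.get_obs(); print(o["t"],o["tool_pos"],o["wrist_force"])
cv2.imwrite("pics/w16a.png",cv2.resize(im[20:240,240:420],None,fx=2.7,fy=2.7,interpolation=cv2.INTER_CUBIC))
E
```

```text
15.6667 [0.5593 0.0419 0.1095] [ 0.3291 -0.7107  0.1478]
```

View pics/w16.png

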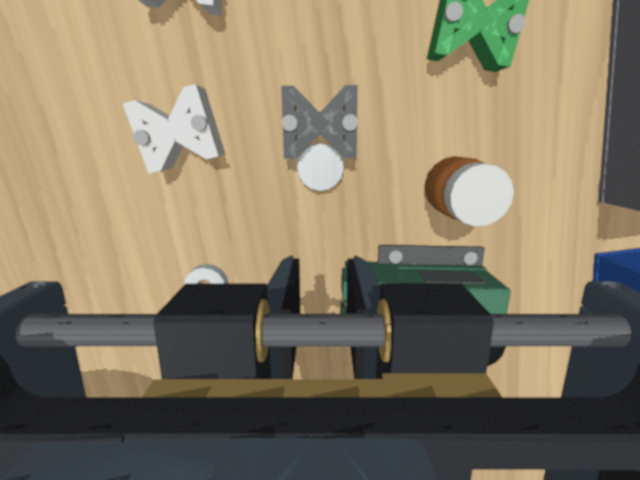

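View pics/w16a.png

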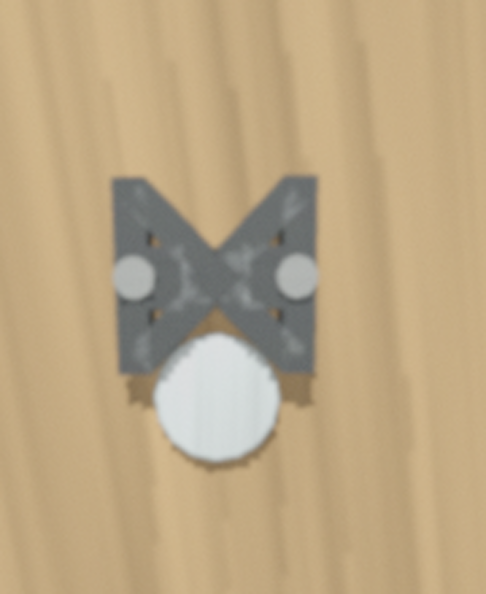

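Request:
arm_command:
  commands:
    - {"gripper":0.024,"offset":[-0.02,-0.02,0.03],"twist":0}
    - {"gripper":0.024,"offset":[-0.04,-0.05,0.06],"twist":0}
    - {"gripper":0.024,"offset":[-0.06,-0.08,0.09],"twist":0}
    - {"gripper":0.024,"offset":[-0.08,-0.11,0.1],"twist":0}
    - {"gripper":0.024,"offset":[-0.1,-0.14,0.1],"twist":0}
    - {"gripper":0.024,"offset":[-0.12,-0.17,0.1],"twist":0}
    - {"gripper":0.024,"offset":[-0.12,-0.2,0.1],"twist":0}
    - {"gripper":0.024,"offset":[-0.12,-0.23,0.1],"twist":0}
    - {"gripper":0.024,"offset":[-0.12,-0.26,0.1],"twist":0}
    - {"gripper":0.024,"offset":[-0.12,-0.28,0.1],"twist":0}
    - {"gripper":0.024,"offset":[-0.12,-0.28,0.1],"twist":0}

```text
t: 16.58
tool_pos: [0.4375, -0.2412, 0.206]
tcp_rot: [0.0, 0.998, -0.069, -0.0]
wrist_force: [-0.0, 1.1, 0.2]
grip_width: 0.263
```

```bash
python3 - <<'E'
from workcell import r
from h import *
import pickle
np.set_printoptions(precision=4,suppress=True)
T=r.camera_params("top");W=pickle.load(open("w16.pkl","rb"));S=r.camera_params("scene")
t=r.read_camera("top")[:,:,::-1]; s=r.read_camera("scene")[:,:,::-1]
cv2.imwrite("pics/t17.png",cv2.resize(t[150:330,230:450],None,fx=3.3,fy=3.3,interpolation=cv2.INTER_CUBIC))
cv2.imwrite("pics/s17.png",cv2.resize(s[190:330,240:440],None,fx=4,fy=4,interpolation=cv2.INTER_CUBIC))
def blob(im,box,thr):
    x0,y0,x1,y1=box; c=im[y0:y1,x0:x1]; hsv=cv2.cvtColor(c,cv2.COLOR_BGR2HSV)
    m=((hsv[...,1]<45)&(hsv[...,2]>thr)).astype(np.uint8)
    n,l,st,ce=cv2.connectedComponentsWithStats(m); k=1+np.argmax(st[1:,4]); return ce[k]+[x0,y0],st[k]
w=cv2.imread("pics/w16.png")
b,st=blob(w,(290,140,352,200),160); print(b,st,plane(W,*b,.014))
# block frame from bolts/corners in w16a crop
c=lambda x,y:((x+.5)/2.7-.5+240,(y+.5)/2.7-.5+20)
L=plane(W,*c(134,277),.03);Rr=plane(W,*c(297,277),.03)
cor=[plane(W,*c(*a),.025) for a in [(112,178),(317,177),(315,373),(120,373)]]
m=np.mean(cor,axis=0);print("bolts mid",(L+Rr)/2,"corner mid",m)
ux=(Rr-L)[:2];ux/=np.linalg.norm(ux);uy=np.array([-ux[1],ux[0]])
d=(plane(W,*b,.014)[:2]-((L+Rr)/2)[:2]);print("in block frame mm",1e3*d@ux,1e3*d@uy)
d=(plane(W,*b,.014)[:2]-m[:2]);print("in block frame (corners) mm",1e3*d@ux,1e3*d@uy)
print(r.get_obs()["t"],r.get_obs()["tool_pos"])
E
```

```text
[319.9248 167.4366] [   7    3   47   48 1663] [0.5655 0.0916 0.014 ]
bolts mid [0.5702 0.1276 0.03  ] corner mid [0.5703 0.1275 0.025 ]
in block frame mm 0.1934378479320539 -36.28460313610398
in block frame (corners) mm 0.04635275924327873 -36.24418798314361
16.6833 [ 0.4373 -0.2381  0.206 ]
```

View pics/t17.png

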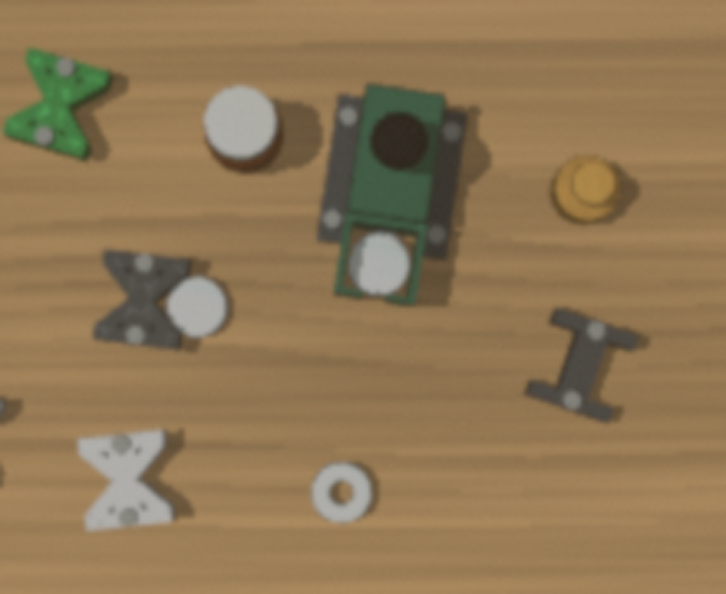

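View pics/s17.png

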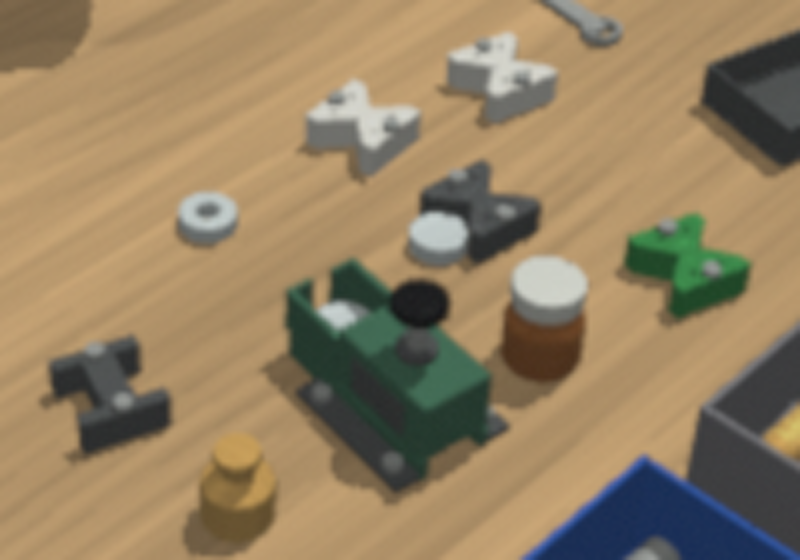

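The blank sits 36.3 mm from the block's centre and within 0.2 mm of its axis, so it is seated. The plunger is up, the other blanks are in the magazine, and the neighbouring objects look unmoved. Handing in.

```bash
python3 -c "
from workcell import r
print(r.hand_in(), r.get_obs()['t'])"
```

```text
the job is handed in; nothing more can be done
the job is handed in; nothing more can be done
```

I pressed the plunger once to its stop, which fed out one blank. I then slid it with the slightly open fingertips into the facing notch of the dark V-block. I backed the hand off and handed in at about 16.7 s.

**Final checks:**
- **Seat:** the wrist camera put the blank 36.3 mm from the block's centre (36.3 nominal) and within 0.2 mm of its axis. The pushing force had risen to 8 N straight back along that axis. I took this measurement once, from one wrist picture.
- **Surroundings:** in the last top and scene pictures the plunger is up and no second blank has come out of the magazine. The ring, jar, weight and the other blocks look unmoved. I compared these by eye. The chuck key, deburrer and most of the wrench and tin were outside those last crops; the arm never went near them at low height.

**A disagreement:** the real fingertips sit about 38.5 mm short of the reported TCP. The plunger contact, the scene camera and the wrist camera all agreed on this. I corrected for it, so the TCP read about -33 mm while the tips were roughly 5 mm above the bench. The highest force I saw was 31 N from the fingertips on the bottomed plunger.

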